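# Free the stay link from its sprung hinge pin

## Task

Take the forked tool from its wooden stand, set its fork over the hinge bracket's sprung pin, between cheek and collar, and press the collar outwards until the stay link is released and pops up. Feel for the collar and do not force it (about 7 N is enough, never above 10 N), do not wrench at the locked link, and work the pin only with the tool, not the gripper. Then put the tool back in its stand and lift the link out into the parts tray, leaving the sanding block, the tin and the spark plug where they are.

Things in the scene. Friction and masses are not known exactly. Their poses are not given: they have to be found in the camera images.
- bracket: Dark steel hinge bracket, fixed; origin on the bench under the middle of its link pocket (27 x 23 mm); z up, y along the sprung pin, outwards from the pocket. Cheeks 8 mm thick stand either side of the pocket, tops at z = 45 mm; outer face of the pin-side cheek at y = 19.5 mm. The steel pin, 8 mm thick, runs at x = 0, z = 24 mm; the base under it is 8 mm high. Footprint 74 mm in x, y -24 to +96 mm.
- fork_gap (a point): Point on the pin's axis just outside the cheek, at y = 25.5 mm of the bracket, 24 mm over the bench, axes of the bracket: put the fork down over the pin here. The collar clamped on the pin (26 mm across, 6 mm thick) nominally has its inner face 15 mm farther out (+y), but truly anywhere from 6 to 24 mm, so it must be found by feel.
- pin_post (a point): Top middle of the outer post (30 mm wide, 8 mm thick, 41 mm high) at y = 82 mm. How the pin acts: pushed to +y the collar takes it along at first 1.5 N, plus 0.45 N per mm, plus 1 to 2 N friction. It leaves the link after 7 to 8.5 mm (at 5 to 7 N); a spring plate then lifts the link 18 mm in about 0.5 s. Solid stop at 10 mm. Let go, the pin springs back, under the raised link.
- link_grip (a point): Stay link, an aluminium bar standing upright in the pocket, 24 x 20 mm at the foot, 63 mm tall; its shank, the upper 27 mm, is 20 mm (x) by 16 mm (y). This point is on its axis in the middle of the shank, 48 mm above its foot. Seated it is 61 mm over the bench, freed and popped up about 79 mm. Axes as those of the bracket when seated.
- fork_tip (a point): Forked tool: this point is at its lower end, mid-way between the tips of the two steel tines; z runs up the tool to the handle, x from tine to tine. The tines are 5 mm (x) by 4 mm (y), 24 mm long, 12 mm apart inside, 22 mm over all; above them a blade 22 x 4 mm to 32 mm over the tip, a flange 36 x 22 x 5 mm from 32 to 37 mm, and the handle from 37 to 97 mm.
- fork_grip (a point): Middle of the forked tool's wooden handle, which is 20 mm (x) by 16 mm (y), flat-sided, 60 mm long; 62 mm above the fork tip, same axes. In the stand the tool is upright and the flange rests on the stand.
- stand_mouth (a point): Plywood tool stand, fixed, 70 x 56 x 40 mm high: the middle of the slot in its top face, 28 mm (x) by 12 mm (y), right through. With the tool in place the fork tip is 32 mm under this point and the tool's axes are those of the stand (or turned by half a turn).
- tray: Grey open tray, fixed, 150 (x) x 200 (y) x 40 mm high, walls 4 mm, floor about 4 mm thick; origin under its middle, on the bench.
- sanding_block: Bystander: brown cork sanding block, 63 (x) x 112 (y) x 35 mm high, lying on the bench; origin under its middle.
- filler_tin: Bystander: tin, 70 mm across, 80 mm high; origin under its middle.
- spark_plug: Bystander: spark plug lying on the bench, 77 mm long, 20 mm high; origin under its middle.
There are look-alikes about, which are no part of the job. Of the things like the part that bears fork_tip, leave any that is pink; of the rest the smaller one is meant.

How it is judged:
On the way, in this order (a step that is already met when the one before it is completed fails the run):
1. the fork presses on the sprung pin while the link is still locked down (contact force between fork_tool and bracket above 2.5 N and z of link_grip in the frame of bracket below 0.066 m), for 0.1 s.
2. the link has popped up in its pocket (z of link_grip in the frame of bracket above 0.073 m and horizontal distance between link_grip and bracket below 0.012 m), for 0.2 s.
At the end, for the whole second after the job is handed in: The link lies in the parts tray (its grip point within 70 and 95 mm of the tray's middle along its x and y and under 60 mm high), and the forked tool is back in the slot of its stand, upright within 0.15 rad, its tip at least 25 mm below the slot's mouth (x of link_grip in the frame of tray between -0.07 and 0.07 m and y of link_grip in the frame of tray between -0.095 and 0.095 m and z of link_grip in the frame of tray below 0.06 m and horizontal distance between fork_tip and stand_mouth below 0.012 m and z of fork_tip in the frame of stand_mouth below -0.025 m and angle between fork_tip's own z axis and vertical below 0.15 rad); the robot touches nothing.
It fails at once if the pin or bracket is pressed by the tool with more than 10 N (contact force between fork_tool and bracket above 10 N).
It fails at once if the link is wrenched against its pin or bracket with more than 30 N (contact force between stay_link and bracket above 30 N).
It fails at once if the pin or bracket is worked with the gripper itself (more than 6 N) (contact force between any of the fingers, the arm and bracket above 6 N).
It fails at once if a bystander is moved by more than 25 mm (distance of any of sanding_block, filler_tin, spark_plug from where it was at the start of the episode above 0.025 m).
It also fails if it takes over 64 s, if anything falls off the work surface, if the arm or the gripper's body presses on something with over 40 N, if the wrist force passes 120 N, or if a joint passes its speed limit or range.

## Robot

A 6-joint arm with a two-finger parallel gripper is mounted at the origin on a cart in front of the work surface, level with it; the furniture and walls round the work are solid. World frame = base frame: x ahead of the robot, y to its left, z up, the work surface at z = 0. Lengths are in m, angles in rad, forces in N, time in s.
With the tool pointing down it reaches from about 0.425 to 0.95 m from the base axis. Payload 3.5 kg.
Tool frame: the origin (TCP) lies on the centre line of the jaws, within the pads' length; the fingertips stand 25 mm ahead of it and the grasp point (between the pads) lies 6 mm ahead of it; y points along the fingers, z is the direction in which the jaws open and shut, and the axes are right-handed (so a half turn about y gives the same grasp; the last joint's range is limited). The gripper opens to 85 mm and grips with 20 to 120 N. Pads are 22 mm wide; open, the fingers measure 114 mm over their backs; the gripper's body (76 mm by 85 mm) begins 54 mm behind the grasp point. The pads swing forward as they close: fully open they stand 13 mm farther back than shut.
Start: joints at [-1.307, 0.286, 1.577, -0, 1.279, -0.15], TCP at [0.271, -0.618, 0.256] pointing down, gripper open.
Joint ranges: [-2.77, 2.77], [-0.9, 2.22], [0.21, 2.48], [-1.53, 4.67], [0.24, 2.81], [-2.84, 2.84]. Speed limits (rad/s): [2.79, 2.79, 3.14, 3.14, 3.14, 3.14].

## Interface

Orientations are given as a unit quaternion [x, y, z, w].
In Python, from plant import ctrl gives the robot as it stands.
- The arm moves only by the tool arm_command, never from a script. Its argument "steps" is a list of rows, each an object with "hand": the opening, from 0 (shut) to 1 (fully open); "travel": the shift along the tool's x, y, z in units of 0.3 m (1.0 is 0.3 m), a list of three; "rotation": the turn, a rotation vector about the tool's x, y, z in units of 30 degrees (1.0 is 30 degrees), a list of three. A call has 1 to 20 rows; each row shifts and turns the pose as measured when the row begins, along the tool's axes as they then stand; what a row does not reach is not made up. A row lasts 1/8 s, in which the tool goes at most 62.5 mm and 10.7 degrees, less where a joint would pass 70% of its speed; a pose out of reach is approached as far as the arm can. A call with a number of a shift or a turn outside -1 to 1 is refused whole. A call with a gripper value outside its range is refused whole. The fingers move at their own pace and stop on an object; "grip_force" is the grip in N (left out, the last holds). Time passes only in rows, so rows that do not move let the fingers close. It gives the time, the measured TCP pose, the force and the opening at its end, in the units of the state.
- ctrl.get_state(): the state, without advancing time (a new reading comes with each control period).
- ctrl.read_camera(name): name is "scene" or "top" or "wrist"; returns (picture, depth): 384x512x3 uint8, blue, green, red; 384x512 float32, m along the optical axis (not along the pixel's ray), 0 where there is no reading.
- ctrl.camera_params(name): a dict with "fx", "fy", "cx", "cy" (pixels), "extrinsics" (4x4, takes a point from camera to world coordinates); the wrist camera has in their place "tool_from_camera" (4x4, takes a point from camera to tool coordinates, whose origin is the TCP and whose axes are the tool frame's). Camera axes: x right, y down, z forward; pixel columns grow to the right and rows downward; lengths in m; the calibration is good to about 2 mm. A picture is of the moment at which its call begins: read the wrist's pose just before it. camera_params takes no time and is no camera call.
- ctrl.sign_off(): hands the job in, once; it reports no verdict.
Trained networks look in the newest picture that a camera, given by its name, has taken for a name from the list of things; names that differ only in an ending like _2 or _b are one class to them, and where a whole thing is asked for, a point or a joint stands for the part that bears it (a point fixed in the world has none). Each returns a list of dicts, best first, with "score" (0 to 1); they miss things now and then, are a little off and sometimes report something else, mostly with a low value. They report only what shows in the picture. A call takes as long as a camera call. They do not tell look-alikes from the thing itself.
- ctrl.masks_of(camera, thing): "region" (384x512 bool, what is visible of it) and "at" ([column, row] in pixels, amid what is visible of it).
The state is a dict: "time": time; "qpos": joint angles; "dq": joint speeds; "joint_efforts": joint torques, N m; "eef_pos": TCP position; "tcp_rot": TCP orientation; "contact_force": force on the tool from outside, world axes, zero at the start; "wrist_torque": the same for the moment, N m; "opening": opening from 0.0 (shut) to 1.0 (fully open).
Only numpy, scipy, OpenCV 4.12 (cv2) and the standard library are available. Lean on these libraries where they do the work, as an engineer would, in place of code of your own. Each camera call takes 0.05 s, during which the arm holds its last target.

## Working session

There is one attempt and no reset: what is moved stays moved. The work goes in short steps, Python scripts to look and compute and a tool call to move; the robot and the scene stay as the last step left them, time stands still between calls to the robot, and variables do not carry over. Pictures are saved under pics/ and viewed, and the job is handed in when it is done.

Besides the shell and the picture viewer there is one more tool, called by a JSON object that holds its "api" and its "payload". arm_command: Moves the arm, as the interface text tells. Shifts and turns lie within -1 to 1; 1 stands for 0.3 m of shift or 30 degrees of turn. Its arguments: {"type":"object","properties":{"steps":{"type":"array","items":{"type":"object","properties":{"hand":{"type":"number"},"travel":{"type":"array","items":{"type":"number","minimum":-1,"maximum":1}},"rotation":{"type":"array","items":{"type":"number","minimum":-1,"maximum":1}}}}},"grip_force":{"type":"number"}},"required":["steps"]}

```bash
ls; mkdir -p pics
cat > h.py <<'E'
import numpy as np,cv2
from plant import ctrl
from scipy.spatial.transform import Rotation as R
def ext(c):
    p=ctrl.camera_params(c)
    if 'extrinsics' in p: return p,np.array(p['extrinsics'])
    s=ctrl.get_state();T=np.eye(4);T[:3,:3]=R.from_quat(s['tcp_rot']).as_matrix();T[:3,3]=s['eef_pos']
    return p,T@np.array(p['tool_from_camera'])
def cloud(c,d,p,T):
    v,u=np.mgrid[:384,:512]
    P=np.stack([(u-p['cx'])/p['fx']*d,(v-p['cy'])/p['fy']*d,d],-1)@T[:3,:3].T+T[:3,3]
    P[d<=0]=np.nan
    return P
def shot(c,name=None):
    p,T=ext(c);im,d=ctrl.read_camera(c);im=np.array(im);d=np.array(d)
    if name: cv2.imwrite(f'pics/{name}.png',im)
    return im,d,p,T,cloud(c,d,p,T)
def proj(pt,p,T):
    q=np.linalg.inv(T)@np.append(pt,1);return np.array([q[0]/q[2]*p['fx']+p['cx'],q[1]/q[2]*p['fy']+p['cy']])
E
python3 - <<'E'
from h import *
print(ctrl.get_state())
for c in ['scene','top']:
    im,d,p,T,P=shot(c,c+'0');np.savez(c+'0.npz',im=im,d=d,P=P,T=T);print(c,p['fx'],T.round(3).tolist())
    for t in ['bracket','fork_tip','stand_mouth','tray','sanding_block','filler_tin','spark_plug','link_grip']:
        for m in ctrl.masks_of(c,t):
            r=np.array(m['region']);Q=P[r];Q=Q[~np.isnan(Q[:,0])]
            print(t,round(m['score'],2),np.round(m['at']),r.sum(),np.round(np.median(Q,0),3) if len(Q) else None, np.round(np.percentile(Q,[2,98],axis=0),3).tolist() if len(Q) else None)
E
```

```text
pics
{'time': 0.0, 'qpos': array([-1.30702782e+00,  2.87220321e-01,  1.57818278e+00, -6.76832669e-06,
        1.27859207e+00, -1.50018626e-01]), 'dq': array([-0.00069862,  0.00181926,  0.00021507,  0.00079909,  0.00099707,
       -0.0021986 ]), 'joint_efforts': array([-1.08464075e-03, -4.05986595e+01, -2.92627305e+01, -1.57186714e-04,
        5.83617380e-03,  5.68864166e-06]), 'eef_pos': array([ 0.27126015, -0.6174422 ,  0.25490753]), 'tcp_rot': array([-0.14530552,  0.69287412, -0.6911783 ,  0.14520438]), 'contact_force': array([-0.38707819, -0.4638743 ,  0.14971295]), 'wrist_torque': array([ 0.02860055,  0.02794616, -0.00662509]), 'opening': 1.0009857049185216}
scene 429.8346232202122 [[-0.794, -0.392, 0.465, 0.05], [-0.608, 0.498, -0.618, 0.69], [0.01, -0.773, -0.634, 0.773], [0.0, 0.0, 0.0, 1.0]]
bracket 0.96 [287. 202.] 592 [ 0.503 -0.069  0.023] [[0.484, -0.113, 0.003], [0.553, -0.004, 0.045]]
fork_tip 0.82 [180. 259.] 303 [0.545 0.293 0.074] [[0.536, 0.28, 0.043], [0.567, 0.298, 0.108]]
fork_tip 0.65 [164. 234.] 306 [0.648 0.25  0.058] [[0.643, 0.229, 0.001], [0.665, 0.262, 0.1
[... 1146 characters left out ...]

fork_tip 0.65 [182. 160.] 117 [0.651 0.242 0.061] [[0.645, 0.23, 0.034], [0.665, 0.263, 0.101]]
fork_tip 0.61 [143. 165.] 168 [0.634 0.359 0.085] [[0.621, 0.347, 0.023], [0.648, 0.379, 0.129]]
stand_mouth 0.73 [174. 191.] 368 [0.548 0.277 0.039] [[0.52, 0.258, 0.01], [0.588, 0.316, 0.045]]
tray 0.91 [385. 208.] 3575 [ 0.499 -0.363  0.004] [[0.421, -0.457, -0.002], [0.575, -0.255, 0.041]]
sanding_block 0.67 [294. 242.] 785 [ 0.41  -0.087  0.032] [[0.358, -0.124, 0.019], [0.462, -0.051, 0.037]]
filler_tin 0.62 [226. 140.] 576 [0.705 0.117 0.077] [[0.679, 0.087, 0.001], [0.744, 0.151, 0.083]]
spark_plug 0.55 [286. 206.] 495 [ 0.509 -0.071  0.011] [[0.488, -0.114, -0.0], [0.558, -0.009, 0.047]]
```

Run:
```python
import cv2,numpy as np
a=cv2.imread('pics/scene0.png');b=cv2.imread('pics/top0.png')
cv2.imwrite('pics/s_crop.png',cv2.resize(a[120:310,80:420],None,fx=2.35,fy=2.35,interpolation=2))
cv2.imwrite('pics/t_crop.png',cv2.resize(b[110:270,110:440],None,fx=2.4,fy=2.4,interpolation=2))
```

```text
(no output)
```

View pics/s_crop.png

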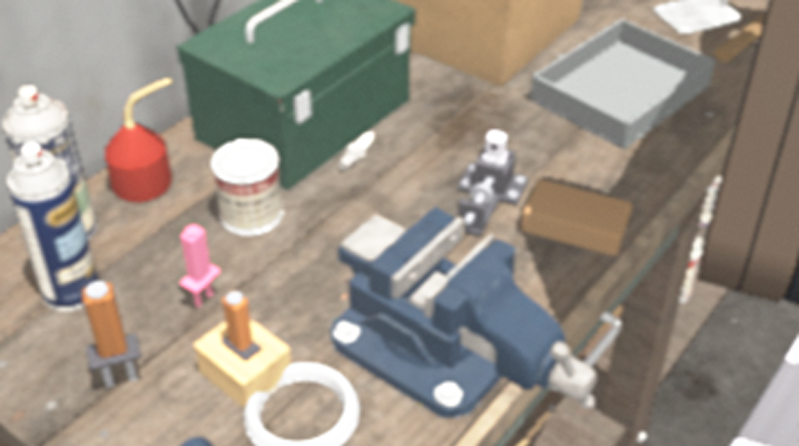

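View pics/t_crop.png

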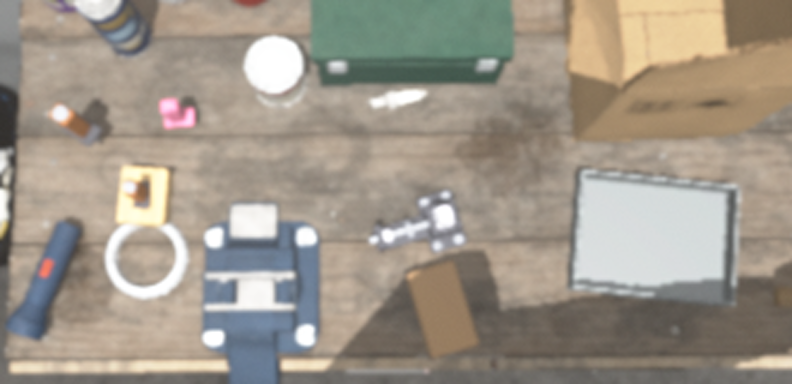

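Candidates for the forked tool in scene0: orange one in the stand at (180,259), pink one at (164,234), and a bigger orange one at (126,265), whose top is at 129 mm. I choose the one in the stand: handle top at 108 mm, matching the expected 105 mm, and it's the smaller of the two that aren't pink. Next I measure the geometry.

```bash
python3 - <<'E'
import numpy as np,cv2
for c in ['top','scene']:
    z=np.load(c+'0.npz');P=z['P'];im=z['im']
    def sel(x0,x1,y0,y1,z0,z1):
        return (P[...,0]>x0)&(P[...,0]<x1)&(P[...,1]>y0)&(P[...,1]<y1)&(P[...,2]>z0)&(P[...,2]<z1)
    for n,b in [('stand',(.5,.61,.24,.33,.034,.05)),('handle',(.5,.6,.24,.33,.06,.115)),('handletop',(.5,.6,.24,.33,.098,.115)),('brk',(.44,.58,-.13,.02,.006,.1)),('link',(.44,.58,-.13,.02,.055,.09)),('tray',(.39,.6,-.48,-.23,.03,.05)),('vise',(.3,.6,.04,.24,.03,.3)),('ring',(.4,.53,.24,.35,.005,.05))]:
        m=sel(*b);Q=P[m]
        if len(Q)<5: print(c,n,len(Q));continue
        r=cv2.minAreaRect((Q[:,:2]*1000).astype(np.float32))
        print(c,n,len(Q),'med',np.median(Q,0).round(4),'rect',np.round(r[0],1),np.round(r[1],1),round(r[2],1),'zmax',Q[:,2].max().round(3))
z=np.load('top0.npz');P=z['P']
for r in range(195,220): print(r,[int(1000*v) if v==v else -1 for v in P[r,262:312:2,2]])
E
python3 - <<'E'
import cv2
a=cv2.imread('pics/scene0.png')
cv2.imwrite('pics/b_crop.png',cv2.resize(a[160:240,240:340],None,fx=7,fy=7,interpolation=2))
E
```

```text
top stand 352 med [0.5482 0.2822 0.0398] rect [554.3 288.1] [57.5 70.6] 87.4 zmax 0.049
top handle 67 med [0.5521 0.2841 0.1017] rect [554.3 287.3] [15.7 21. ] 86.4 zmax 0.111
top handletop 39 med [0.5526 0.2874 0.1046] rect [554.3 287.3] [15.7 21. ] 86.4 zmax 0.111
top brk 697 med [ 0.5053 -0.0777  0.0304] rect [507.5 -68.1] [126.5 140. ] 69.5 zmax 0.08
top link 42 med [ 0.5218 -0.0898  0.0757] rect [523.1 -89.6] [21.4 15.1] 0.4 zmax 0.08
top tray 418 med [ 0.4975 -0.3655  0.0379] rect [ 497.9 -356.5] [202.3 150.3] 83.7 zmax 0.046
top vise 2371 med [0.4286 0.1386 0.0974] rect [418.7 140.5] [237.3 105.2] 0.2 zmax 0.128
top ring 414 med [0.4869 0.2886 0.0132] rect [470.6 291.7] [121.7 109. ] 9.7 zmax 0.044
scene stand 564 med [0.5417 0.2959 0.0402] rect [552.2 287.3] [57.  72.8] 86.9 zmax 0.05
scene handle 194 med [0.5458 0.2927 0.0897] rect [551.5 289.2] [22.5 14.7] 2.2 zmax 0.109
scene handletop 66 med [0.5488 0.2904 0.1051] rect [551.9 289.2] [20.3 14.6] 1.9 zmax 0.109
scene brk 821 med [ 0.5033 -0.0748  0.031 ] rect [488.5 -62.3] [116.9 119.3] 19.4 zmax 0.079
scene link 73 med [ 0
[... 1980 characters left out ...]
6, 2, 0, 0, -5, 2, 0, 0, 7, 6, 5, 9, 9, 6, -1, 3, -5, 0, -3]
213 [1, 2, -5, 41, 18, 0, -1, -3, 0, 0, 0, -1, 2, 1, 9, 8, 5, 7, -3, -2, -1, -2, 0, 1, -3]
214 [-1, 3, -3, 5, 0, -1, 0, 1, -3, 0, 0, -3, -2, -1, 5, 8, -2, -1, 3, 0, -2, 1, -2, 2, -1]
215 [-1, 3, 0, -3, 4, -3, 1, 0, 2, -2, 3, -1, 0, 1, 0, 0, -2, -5, -1, 0, -4, 0, 1, 0, -8]
216 [0, 0, 0, -3, 2, 0, 0, -1, -2, 0, 0, -1, 0, 2, 1, 0, -1, 1, -1, -2, -1, 2, 1, 1, -2]
217 [-3, -3, -1, 2, -3, -2, 0, -1, -2, -1, 1, 2, -3, 1, 0, 0, 0, 0, -1, -1, 2, 0, -4, -2, 0]
218 [-1, -1, 2, 0, 0, -1, 0, 2, -1, 0, -5, -1, 0, 0, -2, -1, -1, -3, -6, 0, 0, 0, 0, -5, -5]
219 [1, 0, 2, -1, 0, -1, 1, 0, 6, 0, 1, -1, -1, 0, -4, -1, 31, 28, 32, 0, 0, -1, -1, 0, -3]
```

View pics/b_crop.png

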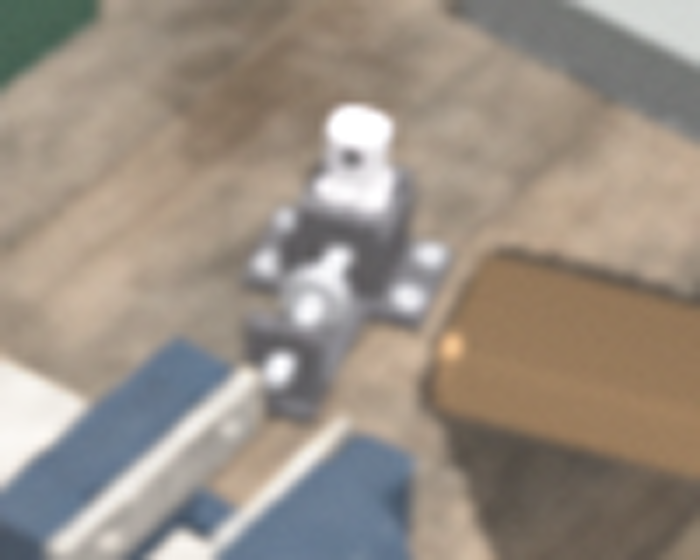

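```bash
cat >> h.py <<'E'
def Rdown(yaw):
    # tool y down, tool z (jaw) along yaw direction
    z=np.array([np.cos(yaw),np.sin(yaw),0]);y=np.array([0,0,-1.]);return R.from_matrix(np.stack([np.cross(y,z),y,z],1))
def plan(tp,yaw,n=None,Rt=None,maxmm=50):
    s=ctrl.get_state();R0=R.from_quat(s['tcp_rot']);p0=s['eef_pos']
    if Rt is None:
        Rt=min([Rdown(yaw),Rdown(yaw+np.pi)],key=lambda r:(R0.inv()*r).magnitude())
    rv=(R0.inv()*Rt).as_rotvec();d=np.array(tp)-p0
    if n is None: n=max(1,int(np.ceil(max(np.linalg.norm(d)/(maxmm/1000),np.degrees(np.linalg.norm(rv))/9.5))))
    print('n',n,'dpos mm',(d*1000).round(1),'rotdeg',np.degrees(rv).round(2))
    for i in range(n):
        Ri=R0*R.from_rotvec(rv*i/n)
        print('travel',(Ri.inv().apply(d/n)/0.3).round(3).tolist(),'rotation',(np.degrees(rv/n)/30).round(3).tolist())
E
python3 - <<'E'
from h import *
s=ctrl.get_state();M=R.from_quat(s['tcp_rot']).as_matrix();print(M.round(3))
print(np.array(ctrl.camera_params('wrist')['tool_from_camera']).round(3), ctrl.camera_params('wrist')['fx'])
plan([0.47,-0.05,0.26],np.radians(-2.8))
E
```

```text
[[-0.916  0.     0.402]
 [-0.402  0.    -0.916]
 [-0.    -1.    -0.   ]]
[[ 0.     0.965  0.261 -0.066]
 [ 0.001 -0.261  0.965 -0.118]
 [ 1.     0.    -0.001  0.   ]
 [ 0.     0.     0.     1.   ]] 344.5080489056385
n 13 dpos mm [198.6 568.    3.7] rotdeg [ -0.   -63.49  -0.  ]
travel [-0.105, -0.001, -0.113] rotation [-0.0, -0.163, -0.0]
travel [-0.114, -0.001, -0.104] rotation [-0.0, -0.163, -0.0]
travel [-0.123, -0.001, -0.093] rotation [-0.0, -0.163, -0.0]
travel [-0.13, -0.001, -0.083] rotation [-0.0, -0.163, -0.0]
travel [-0.137, -0.001, -0.071] rotation [-0.0, -0.163, -0.0]
travel [-0.142, -0.001, -0.059] rotation [-0.0, -0.163, -0.0]
travel [-0.147, -0.001, -0.047] rotation [-0.0, -0.163, -0.0]
travel [-0.15, -0.001, -0.034] rotation [-0.0, -0.163, -0.0]
travel [-0.153, -0.001, -0.021] rotation [-0.0, -0.163, -0.0]
travel [-0.154, -0.001, -0.008] rotation [-0.0, -0.163, -0.0]
travel [-0.154, -0.001, 0.005] rotation [-0.0, -0.163, -0.0]
travel [-0.153, -0.001, 0.018] rotation [-0.0, -0.163, -0.0]
travel [-0.151, -0.001, 0.031] rotation [-0.0, -0.163, -0.0]
```

{"api": "arm_command", "payload": {"steps": [{"hand": 1, "travel": [-0.105, 0, -0.113], "rotation": [0, -0.163, 0]}, {"hand": 1, "travel": [-0.114, 0, -0.104], "rotation": [0, -0.163, 0]}, {"hand": 1, "travel": [-0.123, 0, -0.093], "rotation": [0, -0.163, 0]}, {"hand": 1, "travel": [-0.13, 0, -0.083], "rotation": [0, -0.163, 0]}, {"hand": 1, "travel": [-0.137, 0, -0.071], "rotation": [0, -0.163, 0]}, {"hand": 1, "travel": [-0.142, 0, -0.059], "rotation": [0, -0.163, 0]}, {"hand": 1, "travel": [-0.147, 0, -0.047], "rotation": [0, -0.163, 0]}, {"hand": 1, "travel": [-0.15, 0, -0.034], "rotation": [0, -0.163, 0]}, {"hand": 1, "travel": [-0.153, 0, -0.021], "rotation": [0, -0.163, 0]}, {"hand": 1, "travel": [-0.154, 0, -0.008], "rotation": [0, -0.163, 0]}, {"hand": 1, "travel": [-0.154, 0, 0.005], "rotation": [0, -0.163, 0]}, {"hand": 1, "travel": [-0.153, 0, 0.018], "rotation": [0, -0.163, 0]}, {"hand": 1, "travel": [-0.151, 0, 0.031], "rotation": [0, -0.163, 0]}]}}

```text
time: 2.52
eef_pos: [0.4656, -0.0331, 0.2581]
tcp_rot: [0.495, -0.501, 0.508, -0.496]
contact_force: [0.3, -0.1, -0.4]
opening: 0.996
```

Run:
```python
from h import *
plan([0.51,-0.06,0.26],np.radians(-2.8))
im,d,p,T,P=shot('wrist','w1');np.savez('w1.npz',im=im,d=d,P=P,T=T)
print(ctrl.get_state()['time'])
```

```text
n 2 dpos mm [ 44.4 -26.9   1.9] rotdeg [-0.49  1.78  0.3 ]
travel [0.043, -0.002, 0.075] rotation [-0.008, 0.03, 0.005]
travel [0.042, -0.003, 0.075] rotation [-0.008, 0.03, 0.005]
2.575
```

View pics/w1.png

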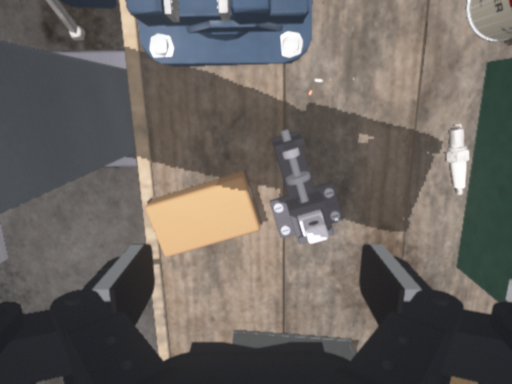

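The wrist view shows the bracket with the link at (313,222), collar near (297,180) and post near (287,150). Next I compute its pose.

Run:
```python
from h import *
z=np.load('w1.npz');P=z['P'];im=z['im']
def sel(x0,x1,y0,y1,z0,z1):
    return (P[...,0]>x0)&(P[...,0]<x1)&(P[...,1]>y0)&(P[...,1]<y1)&(P[...,2]>z0)&(P[...,2]<z1)
for n,b in [('link',(.47,.58,-.13,.02,.068,.085)),('shank',(.47,.58,-.13,.02,.052,.085)),('foot',(.47,.58,-.13,.02,.004,.012)),('all',(.47,.58,-.13,.02,.005,.09)),('post',(.47,.56,-.04,.02,.034,.046)),('cheeks',(.47,.58,-.13,-.04,.04,.05)),('stair',(.47,.56,-.07,-.025,.015,.04)),('floor',(.3,.9,-.3,.2,-.01,.004))]:
    m=sel(*b);Q=P[m];r=cv2.minAreaRect((Q[:,:2]*1000).astype(np.float32))
    print(n,len(Q),'med',np.median(Q,0).round(4),'rect',np.round(r[0],1),np.round(r[1],1),round(r[2],1),'z',np.percentile(Q[:,2],[5,50,95]).round(4))
cv2.imwrite('pics/w1c.png',cv2.resize(im[120:255,250:360],None,fx=5,fy=4.4,interpolation=2)[:600])
s=sel(.47,.58,-.13,.02,.005,.09)
cv2.imwrite('pics/w1m.png',cv2.resize((np.clip(P[...,2],0,.08)/.08*255*1).astype(np.uint8)[120:255,250:360],None,fx=5,fy=4.4,interpolation=0))
```

```text
link 381 med [ 0.5213 -0.0893  0.0762] rect [521.9 -90.9] [20.  15.4] 16.4 z [0.0696 0.0762 0.0776]
shank 506 med [ 0.5209 -0.0872  0.0755] rect [521.8 -90.7] [20.  15.9] 16.4 z [0.0553 0.0755 0.0775]
foot 1993 med [ 0.5058 -0.0737  0.0081] rect [505.4 -62.3] [ 89.  112.1] 16.7 z [0.0064 0.0081 0.0104]
all 4729 med [ 0.5114 -0.0748  0.0268] rect [504.1 -59. ] [ 89.6 119.1] 16.7 z [0.0069 0.0268 0.0757]
post 281 med [ 0.4991 -0.0124  0.0409] rect [500.3 -17. ] [29.6 16.5] 16.4 z [0.0365 0.0409 0.0423]
cheeks 821 med [ 0.5168 -0.0828  0.0442] rect [522.  -91.2] [38.9 38.9] 16.1 z [0.0403 0.0442 0.0491]
stair 552 med [ 0.5097 -0.0482  0.028 ] rect [511.  -50.5] [24.4 59.5] 40.7 z [0.0216 0.028  0.0368]
floor 84667 med [ 5.443e-01 -2.620e-02 -1.000e-04] rect [548.  -83.8] [431.  425.3] 0.1 z [-0.0023 -0.0001  0.0013]<stdin>:10: RuntimeWarning: invalid value encountered in cast
```

View pics/w1c.png

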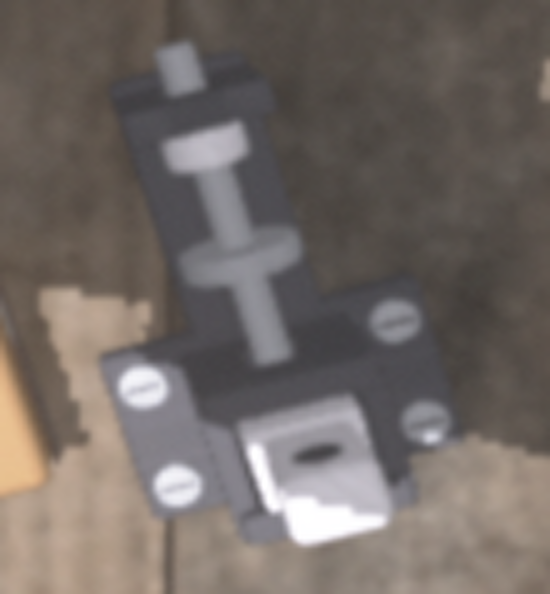

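View pics/w1m.png

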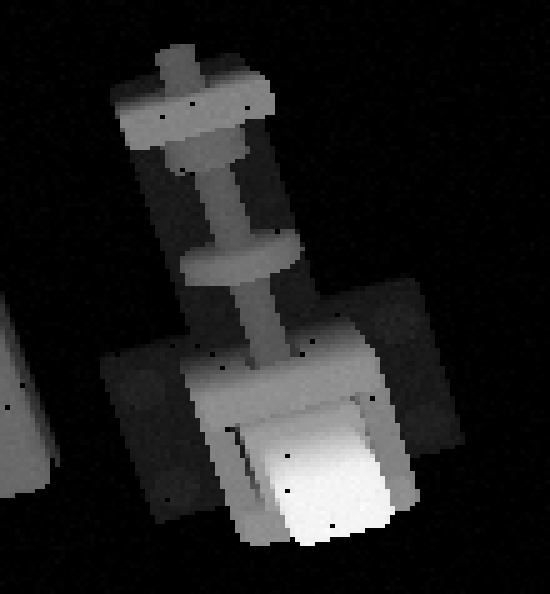

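Run:
```python
from h import *
P=np.load('w1.npz')['P'].reshape(-1,3);P=P[~np.isnan(P[:,0])]
a=np.radians(16.4);O=np.array([.522,-.091])
B=np.c_[(P[:,:2]-O)@np.array([np.cos(a),np.sin(a)]),(P[:,:2]-O)@np.array([-np.sin(a),np.cos(a)]),P[:,2]]*1000
def q(n,b):
    m=np.all([(B[:,i]>b[2*i])&(B[:,i]<b[2*i+1]) for i in range(3)],0);Q=B[m]
    print(n,len(Q),np.percentile(Q,[2,50,98],axis=0).round(1).tolist())
q('collar',(-16,16,22,60,31,45)); q('post',(-20,20,70,95,38,46)); q('pin',(-6,6,22,36,24,32));q('pin2',(-6,6,44,60,24,32));q('link',(-20,20,-20,20,74,80));q('foot',(-60,60,-40,40,6,10)); q('cheek+',(-30,30,12,30,41,50))
for z in range(26,40,2):q('z%d'%z,(-3,3,28,62,z,z+2))
```

```text
collar 136 [[-10.3, 41.1, 31.1], [-0.3, 44.4, 35.1], [9.9, 46.8, 37.3]]
post 257 [[-14.1, 77.5, 39.4], [0.1, 81.5, 41.0], [14.2, 85.3, 42.6]]
pin 95 [[-3.8, 22.2, 24.5], [-0.3, 28.8, 27.2], [3.4, 35.8, 28.9]]
pin2 112 [[-3.9, 46.5, 24.5], [-0.1, 52.1, 27.1], [4.9, 59.6, 31.3]]
link 316 [[-9.3, -7.1, 74.3], [-0.0, 0.4, 76.4], [9.0, 7.3, 78.1]]
foot 1301 [[-36.6, -22.2, 6.3], [-8.8, 8.2, 8.0], [35.6, 33.9, 9.8]]
cheek+ 277 [[-17.6, 12.2, 41.2], [-0.3, 16.0, 44.7], [17.2, 19.1, 46.5]]
z26 84 [[-2.9, 28.6, 26.3], [-0.1, 48.4, 27.2], [2.8, 60.9, 28.0]]
z28 49 [[-2.6, 28.8, 28.0], [-0.1, 48.2, 28.4], [1.9, 61.5, 29.3]]
z30 3 [[-1.6, 46.4, 30.2], [-0.7, 46.6, 31.2], [2.5, 46.9, 31.3]]
z32 4 [[-2.9, 46.5, 32.2], [-0.9, 46.6, 33.2], [1.1, 46.7, 33.9]]
z34 7 [[-2.3, 43.1, 35.2], [-0.1, 46.5, 35.5], [2.9, 46.7, 36.0]]
z36 28 [[-2.8, 41.0, 36.1], [-0.1, 43.8, 36.7], [2.7, 46.3, 37.3]]
z38 1 [[1.7, 43.3, 38.4], [1.7, 43.3, 38.4], [1.7, 43.3, 38.4]]
```

Run:
```python
from h import *
plan([0.553,0.235,0.26],np.radians(-2.8))
```

```text
n 6 dpos mm [ 86.7 263.9   1.8] rotdeg [-0.54  2.1   0.06]
travel [-0.147, -0.001, 0.046] rotation [-0.003, 0.012, 0.0]
travel [-0.147, -0.001, 0.045] rotation [-0.003, 0.012, 0.0]
travel [-0.148, -0.001, 0.045] rotation [-0.003, 0.012, 0.0]
travel [-0.148, -0.001, 0.044] rotation [-0.003, 0.012, 0.0]
travel [-0.148, -0.001, 0.043] rotation [-0.003, 0.012, 0.0]
travel [-0.149, -0.001, 0.042] rotation [-0.003, 0.012, 0.0]
```

{"api": "arm_command", "payload": {"steps": [{"hand": 1, "travel": [-0.147, -0.001, 0.046], "rotation": [-0.003, 0.012, 0]}, {"hand": 1, "travel": [-0.147, -0.001, 0.045], "rotation": [-0.003, 0.012, 0]}, {"hand": 1, "travel": [-0.148, -0.001, 0.045], "rotation": [-0.003, 0.012, 0]}, {"hand": 1, "travel": [-0.148, -0.001, 0.044], "rotation": [-0.003, 0.012, 0]}, {"hand": 1, "travel": [-0.148, -0.001, 0.043], "rotation": [-0.003, 0.012, 0]}, {"hand": 1, "travel": [-0.149, -0.001, 0.042], "rotation": [-0.003, 0.012, 0]}, {"hand": 1, "travel": [0, 0, 0], "rotation": [0, 0, 0]}]}}

```text
time: 3.45
eef_pos: [0.5561, 0.245, 0.2619]
tcp_rot: [0.487, -0.511, 0.514, -0.488]
contact_force: [-0.6, -1.1, -0.3]
opening: 0.997
```

Run:
```python
from h import *
s=ctrl.get_state();print(s['eef_pos'],s['contact_force'],s['time'])
im,d,p,T,P=shot('wrist','w2');np.savez('w2.npz',im=im,d=d,P=P,T=T)
def sel(x0,x1,y0,y1,z0,z1):
    return (P[...,0]>x0)&(P[...,0]<x1)&(P[...,1]>y0)&(P[...,1]<y1)&(P[...,2]>z0)&(P[...,2]<z1)
for n,b in [('stand',(.5,.61,.24,.33,.036,.043)),('top',(.5,.6,.24,.33,.099,.115)),('handle',(.5,.6,.24,.33,.06,.115)),('flange',(.52,.58,.26,.31,.0435,.056))]:
    m=sel(*b);Q=P[m];r=cv2.minAreaRect((Q[:,:2]*1000).astype(np.float32))
    print(n,len(Q),'med',np.median(Q,0).round(4),'rect',np.round(r[0],1),np.round(r[1],1),round(r[2],1),'z',np.percentile(Q[:,2],[5,50,95]).round(4))
```

```text
[0.55614948 0.24502662 0.2618697 ] [-0.57863901 -1.10849739 -0.26901766] 3.45
stand 3268 med [0.5535 0.2899 0.0401] rect [552.9 286.5] [55.7 70.3] 87.1 z [0.0388 0.0401 0.0413]
top 506 med [0.5534 0.2873 0.1058] rect [553.4 286.8] [15.9 19.2] 86.7 z [0.1022 0.1058 0.1083]
handle 549 med [0.5534 0.288  0.1054] rect [553.4 286.9] [16.  19.2] 86.5 z [0.0896 0.1054 0.1082]
flange 392 med [0.5549 0.291  0.0449] rect [553. 287.] [21.7 35.6] 87.1 z [0.0438 0.0449 0.0464]
```

View pics/w2.png

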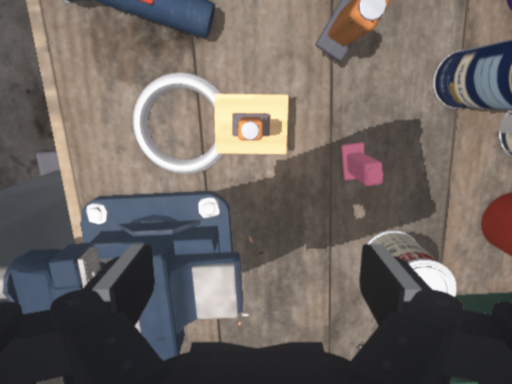

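The tool in the stand is at (250,128): small, orange, upright, flange on the stand, at (0.553, 0.287) with yaw -2.9°. This confirms the choice.

Run:
```python
from h import *
plan([0.553,0.2868,0.15],np.radians(-2.9))
```

```text
n 3 dpos mm [  -2.9   43.1 -111.8] rotdeg [-0.25  0.01  0.13]
travel [-0.048, 0.124, -0.006] rotation [-0.003, 0.0, 0.001]
travel [-0.048, 0.124, -0.006] rotation [-0.003, 0.0, 0.001]
travel [-0.048, 0.124, -0.006] rotation [-0.003, 0.0, 0.001]
```

{"api": "arm_command", "payload": {"steps": [{"hand": 1, "travel": [-0.05, 0.124, -0.004], "rotation": [-0.003, 0, 0.001]}, {"hand": 1, "travel": [-0.05, 0.124, -0.003], "rotation": [-0.003, 0, 0.001]}, {"hand": 1, "travel": [-0.048, 0.124, -0.003], "rotation": [-0.003, 0, 0.001]}, {"hand": 1, "travel": [0, 0, 0], "rotation": [0, 0, 0]}]}}

```text
time: 4.0
eef_pos: [0.5563, 0.2842, 0.1495]
tcp_rot: [0.486, -0.512, 0.515, -0.486]
contact_force: [0.4, -0.0, 0.5]
opening: 1.002
```

Run:
```python
from h import *
plan([0.553,0.2868,0.078],np.radians(-2.9),n=3)
```

```text
n 3 dpos mm [ -3.3   2.6 -71.5] rotdeg [-0.15 -0.24  0.13]
travel [-0.003, 0.079, -0.004] rotation [-0.002, -0.003, 0.001]
travel [-0.003, 0.079, -0.004] rotation [-0.002, -0.003, 0.001]
travel [-0.003, 0.079, -0.004] rotation [-0.002, -0.003, 0.001]
```

{"api": "arm_command", "payload": {"steps": [{"hand": 1, "travel": [-0.005, 0.079, -0.008]}, {"hand": 1, "travel": [-0.005, 0.079, -0.008]}, {"hand": 1, "travel": [-0.005, 0.07, -0.006]}, {"hand": 1, "travel": [0, 0.005, 0]}]}}

```text
$.steps[0]: bad value
```

Run:
```python
from h import *
plan([0.553,0.2868,0.078],np.radians(-2.9))
```

```text
n 2 dpos mm [ -3.3   2.6 -71.5] rotdeg [-0.15 -0.24  0.13]
travel [-0.004, 0.119, -0.006] rotation [-0.002, -0.004, 0.002]
travel [-0.004, 0.119, -0.006] rotation [-0.002, -0.004, 0.002]
```

{"api": "arm_command", "payload": {"steps": [{"hand": 1, "travel": [-0.005, 0.079, -0.008], "rotation": [0, 0, 0]}, {"hand": 1, "travel": [-0.005, 0.079, -0.008], "rotation": [0, 0, 0]}, {"hand": 1, "travel": [-0.005, 0.07, -0.006], "rotation": [0, 0, 0]}, {"hand": 1, "travel": [0, 0.005, 0], "rotation": [0, 0, 0]}]}}

```text
time: 4.5
eef_pos: [0.555, 0.2857, 0.0861]
tcp_rot: [0.482, -0.511, 0.518, -0.488]
contact_force: [-0.4, 0.6, -0.2]
opening: 1.001
```

Run:
```python
from h import *
plan([0.553,0.2868,0.078],np.radians(-2.9))
```

```text
n 1 dpos mm [-2.   1.1 -8.1] rotdeg [-0.79 -0.46 -0.01]
travel [-0.003, 0.027, -0.007] rotation [-0.026, -0.015, -0.0]
```

{"api": "arm_command", "payload": {"steps": [{"hand": 1, "travel": [-0.005, 0.027, -0.01], "rotation": [-0.03, -0.015, 0]}, {"hand": 1, "travel": [-0.002, 0.006, -0.004], "rotation": [0, 0, 0]}]}}

```text
time: 4.75
eef_pos: [0.5525, 0.2881, 0.0781]
tcp_rot: [-0.487, 0.513, -0.512, 0.488]
contact_force: [-0.2, 0.3, -0.1]
opening: 1.0
```

Run:
```python
from h import *
plan([0.553,0.2868,0.078],np.radians(-2.9))
```

```text
n 1 dpos mm [ 0.5 -1.3 -0.1] rotdeg [-0.04 -0.01 -0.09]
travel [0.004, 0.0, 0.002] rotation [-0.001, -0.0, -0.003]
```

Good. Now I close on the handle.

{"api": "arm_command", "payload": {"grip_force": 100, "steps": [{"hand": 0, "travel": [0.003, 0, 0], "rotation": [0, 0, 0]}, {"hand": 0, "travel": [0, 0, 0], "rotation": [0, 0, 0]}, {"hand": 0, "travel": [0, 0, 0], "rotation": [0, 0, 0]}, {"hand": 0, "travel": [0, 0, 0], "rotation": [0, 0, 0]}, {"hand": 0, "travel": [0, 0, 0], "rotation": [0, 0, 0]}, {"hand": 0, "travel": [0, 0, 0], "rotation": [0, 0, 0]}]}}

```text
time: 5.5
eef_pos: [0.5534, 0.2876, 0.0798]
tcp_rot: [0.486, -0.512, 0.513, -0.489]
contact_force: [0.4, -0.0, -0.2]
opening: 0.223
```

Run:
```python
from h import *
plan([0.553,0.2868,0.150],np.radians(-2.9))
```

```text
n 2 dpos mm [-0.4 -0.8 70.2] rotdeg [-0.18  0.02 -0.14]
travel [0.001, -0.117, -0.0] rotation [-0.003, 0.0, -0.002]
travel [0.001, -0.117, -0.0] rotation [-0.003, 0.0, -0.002]
```

{"api": "arm_command", "payload": {"steps": [{"hand": 0, "travel": [0.0, -0.07, 0], "rotation": [0, 0, 0]}, {"hand": 0, "travel": [0, -0.12, 0], "rotation": [0, 0, 0]}, {"hand": 0, "travel": [0, -0.14, 0], "rotation": [0, 0, 0]}, {"hand": 0, "travel": [0, -0.14, 0], "rotation": [0, 0, 0]}, {"hand": 0, "travel": [0, -0.14, 0], "rotation": [0, 0, 0]}, {"hand": 0, "travel": [0, 0, 0], "rotation": [0, 0, 0]}]}}

```text
time: 6.25
eef_pos: [0.5527, 0.2873, 0.2751]
tcp_rot: [0.485, -0.512, 0.513, -0.49]
contact_force: [0.2, 0.5, -1.2]
opening: 0.215
```

Run:
```python
from h import *
a=np.radians(16.4);O=np.array([.522,-.091]);X=np.array([np.cos(a),np.sin(a)]);Y=np.array([-np.sin(a),np.cos(a)])
g=O+Y*0.0265;print(g)
im,d,p,T,P=shot('wrist','w3');shot('scene','s3')
plan([g[0],g[1],0.22],a)
```

```text
[ 0.51451795 -0.06557818]
n 8 dpos mm [ -36.1 -352.1  -49.5] rotdeg [  0.1  -19.28  -0.04]
travel [0.147, 0.021, -0.008] rotation [0.0, -0.08, -0.0]
travel [0.147, 0.021, -0.014] rotation [0.0, -0.08, -0.0]
travel [0.146, 0.021, -0.02] rotation [0.0, -0.08, -0.0]
travel [0.145, 0.021, -0.026] rotation [0.0, -0.08, -0.0]
travel [0.144, 0.021, -0.032] rotation [0.0, -0.08, -0.0]
travel [0.142, 0.021, -0.038] rotation [0.0, -0.08, -0.0]
travel [0.141, 0.021, -0.044] rotation [0.0, -0.08, -0.0]
travel [0.139, 0.021, -0.05] rotation [0.0, -0.08, -0.0]
```

View pics/w3.png

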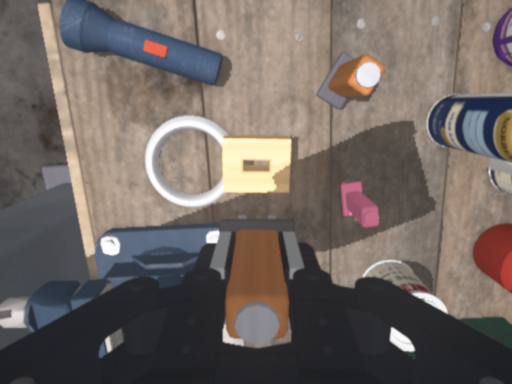

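View pics/s3.png

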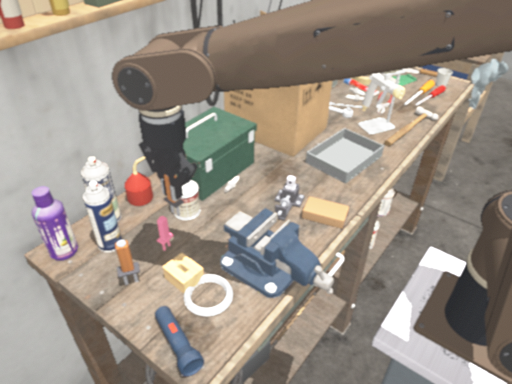

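Run:
```python
from h import *
im=cv2.imread('pics/w3.png');p,T=ext('wrist')
g=im[150:178,235:280].astype(int).sum(2);m=(g<330).astype(np.uint8)
n,l,st,c=cv2.connectedComponentsWithStats(m);k=1+np.argmax(st[1:,4]);u,v=c[k]+[235,150];print(st[k],u,v)
r=T[:3,:3]@np.array([(u-p['cx'])/p['fx'],(v-p['cy'])/p['fy'],1]);t=(0.04-T[2,3])/r[2];print(T[:3,3]+r*t)
```

```text
[10 11  8  3 16] 248.4375 162.375
[0.54165751 0.29053092 0.04      ]
```

{"api": "arm_command", "payload": {"steps": [{"hand": 0, "travel": [0.147, 0.015, -0.008], "rotation": [0, -0.08, 0]}, {"hand": 0, "travel": [0.147, 0.015, -0.014], "rotation": [0, -0.08, 0]}, {"hand": 0, "travel": [0.146, 0.015, -0.02], "rotation": [0, -0.08, 0]}, {"hand": 0, "travel": [0.145, 0.02, -0.026], "rotation": [0, -0.08, 0]}, {"hand": 0, "travel": [0.144, 0.02, -0.032], "rotation": [0, -0.08, 0]}, {"hand": 0, "travel": [0.142, 0.02, -0.038], "rotation": [0, -0.08, 0]}, {"hand": 0, "travel": [0.141, 0.02, -0.044], "rotation": [0, -0.08, 0]}, {"hand": 0, "travel": [0.139, 0.02, -0.05], "rotation": [0, -0.08, 0]}, {"hand": 0, "travel": [0, 0, 0], "rotation": [0, 0, 0]}]}}

```text
time: 7.48
eef_pos: [0.5034, -0.0746, 0.2048]
tcp_rot: [0.575, -0.431, 0.409, -0.562]
contact_force: [-0.1, -0.2, 0.3]
opening: 0.216
```

Run:
```python
from h import *
a=np.radians(16.4)
plan([0.5145,-0.0656,0.20],a)
im,d,p,T,P=shot('wrist','w4');np.savez('w4.npz',im=im,d=d,P=P,T=T)
```

```text
n 1 dpos mm [11.1  9.  -4.8] rotdeg [ 1.98  0.69 -0.83]
travel [-0.018, 0.015, 0.045] rotation [0.066, 0.023, -0.028]
```

View pics/w4.png

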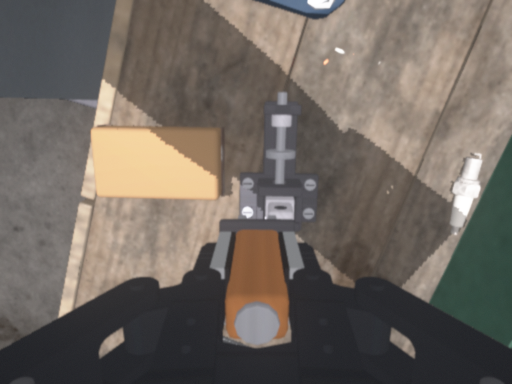

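Run:
```python
from h import *
z=np.load('w4.npz');P=z['P']
s=ctrl.get_state();M=R.from_quat(s['tcp_rot'])
L=M.inv().apply(P.reshape(-1,3)-s['eef_pos']).reshape(P.shape)*1000
def q(n,r0,r1,c0,c1):
    Q=L[r0:r1,c0:c1].reshape(-1,3);Q=Q[~np.isnan(Q[:,0])];Q=Q[(Q[:,1]<80)];print(n,len(Q),np.percentile(Q,[2,50,98],axis=0).round(1).tolist())
q('flange',219,232,215,302); q('handletop',305,342,238,280); q('handle',240,300,235,285)
for r in range(217,234,3): print(r,L[r,218:300:10].round(0).tolist())
a=np.radians(16.4);O=np.array([.522,-.091])
W=P.reshape(-1,3);W=W[~np.isnan(W[:,0])]
B=np.c_[(W[:,:2]-O)@np.array([np.cos(a),np.sin(a)]),(W[:,:2]-O)@np.array([-np.sin(a),np.cos(a)]),W[:,2]]*1000
def qb(n,b):
    m=np.all([(B[:,i]>b[2*i])&(B[:,i]<b[2*i+1]) for i in range(3)],0);Q=B[m]
    print(n,len(Q),np.percentile(Q,[2,50,98],axis=0).round(1).tolist())
qb('collar',(-16,16,22,60,31,45)); qb('post',(-20,20,70,95,38,46)); qb('pin',(-6,6,22,36,24,32));qb('pin2',(-6,6,44,60,24,32));qb('cheek+',(-30,30,12,30,41,50))
```

```text
flange 975 [[-9.4, 30.2, -17.9], [-7.3, 35.0, -1.0], [-4.3, 38.3, 16.4]]
handletop 1506 [[-4.8, -28.8, -6.2], [0.5, -27.6, -0.2], [7.3, -24.7, 6.2]]
handle 2990 [[-9.3, -24.1, -8.5], [-6.2, -7.1, 0.4], [-5.1, 18.9, 8.8]]
217 [[48.0, 205.0, -39.0], [48.0, 207.0, -29.0], [-0.0, 67.0, -11.0], [44.0, 194.0, -9.0], [34.0, 164.0, 0.0], [0.0, 67.0, 6.0], [21.0, 127.0, 15.0], [21.0, 127.0, 23.0], [33.0, 162.0, 34.0]]
220 [[52.0, 206.0, -39.0], [-9.0, 36.0, -14.0], [-9.0, 36.0, -9.0], [-9.0, 37.0, -5.0], [-9.0, 37.0, -0.0], [-9.0, 37.0, 5.0], [-9.0, 36.0, 9.0], [-9.0, 38.0, 14.0], [36.0, 162.0, 35.0]]
223 [[54.0, 204.0, -39.0], [-9.0, 34.0, -14.0], [-9.0, 34.0, -9.0], [-8.0, 35.0, -5.0], [-8.0, 35.0, -0.0], [-8.0, 35.0, 5.0], [-8.0, 36.0, 9.0], [-8.0, 35.0, 14.0], [38.0, 160.0, 34.0]]
226 [[58.0, 206.0, -40.0], [-7.0, 34.0, -14.0], [-7.0, 35.0, -9.0], [-7.0, 35.0, -5.0], [-7.0, 35.0, -0.0], [-7.0, 35.0, 5.0], [-7.0, 34.0, 9.0], [-6.0, 36.0, 14.0], [39.0, 157.0, 34.0]]
229 [[61.0, 205.0, -40.0], [-5.0, 35.0, -14.0], [-5.0, 35.0, -9.0], [-5.0, 35.0, -5.0], [-6.0, 34.0, -0.0], [-6.0, 34.0, 5.0], [-5.0, 35.0, 9.0], [-5.0, 35.0, 14.0], [43.0, 160.0, 35.0]]
232 [[64.0, 206.0, -40.0], [-9.0, 21.0, -13.0], [-6.0, 30.0, -9.0], [-6.0, 29.0, -5.0], [-6.0, 29.0, -0.0], [-7.0, 28.0, 4.0], [-9.0, 23.0, 9.0], [-10.0, 20.0, 13.0], [63.0, 202.0, 40.0]]
collar 186 [[-9.6, 40.9, 31.5], [-0.1, 43.9, 35.3], [10.2, 46.7, 37.7]]
post 377 [[-14.1, 77.7, 39.6], [0.3, 81.1, 41.1], [14.5, 84.9, 42.6]]
pin 140 [[-3.8, 22.1, 24.3], [-0.2, 29.0, 27.4], [4.0, 35.4, 28.8]]
pin2 151 [[-3.7, 46.6, 24.5], [-0.1, 52.6, 27.3], [4.1, 59.4, 29.0]]
cheek+ 390 [[-17.1, 12.1, 41.4], [0.4, 15.8, 44.8], [17.8, 18.9, 46.3]]
```

```bash
cat >> h.py <<'E'
BA=np.radians(16.4);BO=np.array([.522,-.091]);BX=np.array([np.cos(BA),np.sin(BA)]);BY=np.array([-np.sin(BA),np.cos(BA)])
def bpt(x,y,z): return np.append(BO+BX*x/1000+BY*y/1000,z/1000)
def bst():
    s=ctrl.get_state();e=s['eef_pos'];d=e[:2]-BO;f=s['contact_force']
    r=(R.from_quat(s['tcp_rot']).inv()*min([Rdown(BA),Rdown(BA+np.pi)],key=lambda r:(R.from_quat(s['tcp_rot']).inv()*r).magnitude())).as_rotvec()
    print('t',round(s['time'],2),'tcp in bracket mm',np.round([d@BX*1e3,d@BY*1e3,e[2]*1e3],1),'F',np.round([f[:2]@BX,f[:2]@BY,f[2]],1),'rot err',np.degrees(r).round(2),'open',round(s['opening'],3))
E
python3 - <<'E'
from h import *
bst();plan(bpt(.2,29.7,140),BA)
E
```

```text
t 7.53 tcp in bracket mm [-12.8  22.2 204.9] F [-1.   0.9 -0.9] rot err [ 1.97  0.76 -0.86] open 0.222
n 2 dpos mm [ 10.3  10.9 -64.9] rotdeg [ 1.97  0.76 -0.86]
travel [-0.011, 0.107, 0.025] rotation [0.033, 0.013, -0.014]
travel [-0.012, 0.108, 0.024] rotation [0.033, 0.013, -0.014]
```

{"api": "arm_command", "payload": {"steps": [{"hand": 0, "travel": [-0.011, 0.07, 0.025], "rotation": [0.033, 0.013, -0.014]}, {"hand": 0, "travel": [-0.012, 0.07, 0.024], "rotation": [0.033, 0.013, -0.014]}, {"hand": 0, "travel": [0, 0.06, 0], "rotation": [0, 0, 0]}, {"hand": 0, "travel": [0, 0, 0], "rotation": [0, 0, 0]}]}}

```text
time: 8.02
eef_pos: [0.5126, -0.0571, 0.1397]
tcp_rot: [-0.566, 0.425, -0.421, 0.567]
contact_force: [-0.7, 0.7, -0.5]
opening: 0.222
```

Run:
```python
from h import *
bst();plan(bpt(.2,29.7,110),BA)
```

```text
t 8.03 tcp in bracket mm [  0.5  35.2 139.7] F [-0.5  0.8 -0.5] rot err [ 0.21  0.1  -0.3 ] open 0.222
n 1 dpos mm [  1.2  -5.4 -29.7] rotdeg [ 0.21  0.1  -0.3 ]
travel [0.019, 0.099, -0.001] rotation [0.007, 0.003, -0.01]
```

{"api": "arm_command", "payload": {"steps": [{"hand": 0, "travel": [0.018, 0.04, -0.001], "rotation": [0.007, 0.003, -0.01]}, {"hand": 0, "travel": [0.004, 0.03, 0], "rotation": [0, 0, 0]}, {"hand": 0, "travel": [0, 0, 0], "rotation": [0, 0, 0]}]}}

```text
time: 8.4
eef_pos: [0.5148, -0.0629, 0.1183]
tcp_rot: [-0.566, 0.423, -0.424, 0.567]
contact_force: [-0.5, -0.1, -0.6]
opening: 0.222
```

Run:
```python
from h import *
bst();plan(bpt(.2,29.7,88),BA,n=1)
im,d,p,T,P=shot('wrist');cv2.imwrite('pics/w5.png',cv2.resize(im[60:320,150:400],None,fx=3,fy=2.3))
```

```text
t 8.4 tcp in bracket mm [  1.   29.  118.3] F [-0.5  0.  -0.6] rot err [-0.08  0.08  0.05] open 0.222
n 1 dpos mm [ -1.    0.4 -30.3] rotdeg [-0.08  0.08  0.05]
travel [-0.002, 0.101, -0.003] rotation [-0.003, 0.003, 0.002]
```

View pics/w5.png

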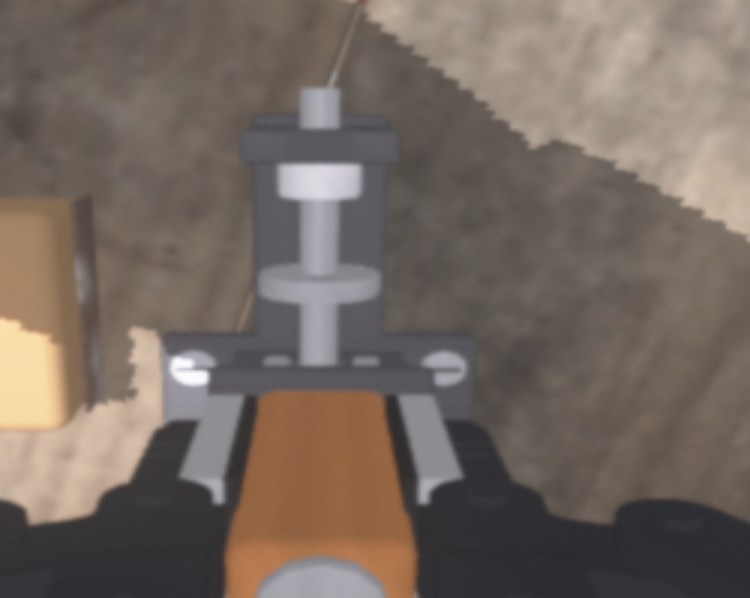

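The tine tips show either side of the pin, centred to about 1 px. I descend gently.

{"api": "arm_command", "payload": {"steps": [{"hand": 0, "travel": [-0.001, 0.025, -0.002], "rotation": [0, 0, 0]}, {"hand": 0, "travel": [-0.001, 0.025, -0.001], "rotation": [0, 0, 0]}]}}

```text
time: 8.7
eef_pos: [0.515, -0.0631, 0.1044]
tcp_rot: [-0.566, 0.421, -0.425, 0.567]
contact_force: [-0.0, -0.6, -0.7]
opening: 0.22
```

Run:
```python
from h import *
bst();plan(bpt(.2,29.7,88),BA,n=1)
```

```text
t 8.7 tcp in bracket mm [  1.2  28.7 104.4] F [-0.2 -0.6 -0.7] rot err [-0.27  0.06  0.17] open 0.22
n 1 dpos mm [ -1.2   0.7 -16.4] rotdeg [-0.27  0.06  0.17]
travel [-0.003, 0.055, -0.004] rotation [-0.009, 0.002, 0.006]
```

{"api": "arm_command", "payload": {"steps": [{"hand": 0, "travel": [-0.003, 0.01, -0.006], "rotation": [-0.009, 0, 0.006]}, {"hand": 0, "travel": [-0.001, 0.02, -0.002], "rotation": [0, 0, 0]}]}}

```text
time: 8.95
eef_pos: [0.5122, -0.0627, 0.0947]
tcp_rot: [0.566, -0.424, 0.423, -0.566]
contact_force: [0.6, -0.5, -1.1]
opening: 0.217
```

Run:
```python
from h import *
bst();plan(bpt(.2,29.7,88),BA,n=1)
```

```text
t 8.95 tcp in bracket mm [-1.4 30.  94.7] F [ 0.4 -0.7 -1.1] rot err [ 0.02  0.05 -0.03] open 0.217
n 1 dpos mm [ 1.6  0.2 -6.7] rotdeg [ 0.02  0.05 -0.03]
travel [0.001, 0.022, 0.005] rotation [0.001, 0.002, -0.001]
```

{"api": "arm_command", "payload": {"steps": [{"hand": 0, "travel": [0, 0.01, 0.003], "rotation": [0, 0, 0]}, {"hand": 0, "travel": [0, 0.008, 0], "rotation": [0, 0, 0]}]}}

```text
time: 9.2
eef_pos: [0.5129, -0.0623, 0.0885]
tcp_rot: [0.567, -0.424, 0.423, -0.566]
contact_force: [0.8, -0.1, -1.6]
opening: 0.219
```

Run:
```python
from h import *
bst();plan(bpt(.2,29.7,88),BA,n=1)
im,d,p,T,P=shot('wrist');cv2.imwrite('pics/w6.png',cv2.resize(im[60:320,150:400],None,fx=3,fy=2.3))
```

```text
t 9.2 tcp in bracket mm [-0.7 30.1 88.5] F [ 0.7 -0.3 -1.6] rot err [ 0.06  0.05 -0.05] open 0.219
n 1 dpos mm [ 0.9 -0.1 -0.5] rotdeg [ 0.06  0.05 -0.05]
travel [0.001, 0.002, 0.003] rotation [0.002, 0.002, -0.002]
```

View pics/w6.png

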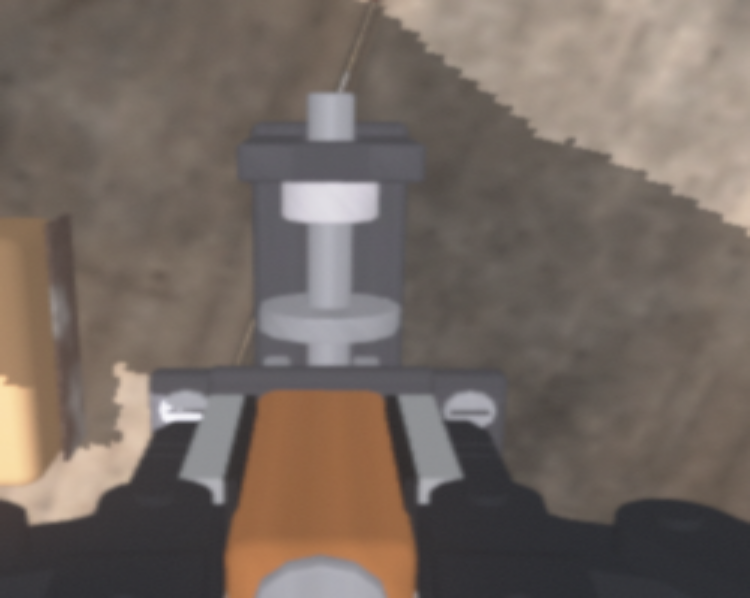

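{"api": "arm_command", "payload": {"steps": [{"hand": 0, "travel": [-0.01, 0.002, 0.003], "rotation": [0, 0, 0]}, {"hand": 0, "travel": [-0.007, 0, 0], "rotation": [0, 0, 0]}]}}

```text
time: 9.5
eef_pos: [0.5121, -0.0569, 0.0876]
tcp_rot: [0.567, -0.424, 0.423, -0.566]
contact_force: [-0.3, -0.3, 0.2]
opening: 0.222
```

Run:
```python
from h import *
bst()
```

```text
t 9.5 tcp in bracket mm [ 0.1 35.5 87.6] F [-0.3 -0.2  0.2] rot err [ 0.09  0.04 -0.07] open 0.222
```

{"api": "arm_command", "payload": {"steps": [{"hand": 0, "travel": [-0.005, 0, 0], "rotation": [0, 0, 0]}, {"hand": 0, "travel": [-0.005, 0, 0], "rotation": [0, 0, 0]}]}}

```text
time: 9.75
eef_pos: [0.5112, -0.0537, 0.0878]
tcp_rot: [0.567, -0.424, 0.423, -0.566]
contact_force: [-0.8, 1.0, -0.8]
opening: 0.218
```

Run:
```python
from h import *
bst()
```

```text
t 9.75 tcp in bracket mm [ 0.2 38.9 87.8] F [-0.5  1.1 -0.8] rot err [ 0.07  0.05 -0.06] open 0.218
```

{"api": "arm_command", "payload": {"steps": [{"hand": 0, "travel": [-0.004, 0, 0], "rotation": [0, 0, 0]}]}}

```text
time: 9.88
eef_pos: [0.511, -0.0529, 0.0879]
tcp_rot: [0.567, -0.423, 0.423, -0.566]
contact_force: [0.5, -3.3, -3.1]
opening: 0.219
```

Run:
```python
from h import *
bst()
```

```text
t 9.88 tcp in bracket mm [ 0.2 39.7 87.9] F [-0.5 -3.3 -3.1] rot err [0.06 0.09 0.03] open 0.219
```

{"api": "arm_command", "payload": {"steps": [{"hand": 0, "travel": [-0.004, 0, 0], "rotation": [0, 0, 0]}]}}

```text
time: 10.0
eef_pos: [0.5109, -0.0524, 0.088]
tcp_rot: [0.567, -0.422, 0.424, -0.566]
contact_force: [0.1, -3.9, -2.3]
opening: 0.222
```

Run:
```python
from h import *
bst()
```

```text
t 10.0 tcp in bracket mm [ 0.3 40.2 88. ] F [-1.  -3.7 -2.3] rot err [0.05 0.13 0.15] open 0.222
```

{"api": "arm_command", "payload": {"steps": [{"hand": 0, "travel": [-0.004, 0, 0], "rotation": [0, 0, 0]}, {"hand": 0, "travel": [-0.004, 0, 0], "rotation": [0, 0, 0]}]}}

```text
time: 10.25
eef_pos: [0.5105, -0.051, 0.0879]
tcp_rot: [0.568, -0.422, 0.424, -0.566]
contact_force: [-0.2, -2.3, -2.9]
opening: 0.221
```

Run:
```python
from h import *
bst()
```

```text
t 10.25 tcp in bracket mm [ 0.2 41.7 87.9] F [-0.8 -2.1 -2.9] rot err [0.03 0.14 0.29] open 0.221
```

{"api": "arm_command", "payload": {"steps": [{"hand": 0, "travel": [-0.004, 0, 0], "rotation": [0, 0, 0]}, {"hand": 0, "travel": [-0.004, 0, 0], "rotation": [0, 0, 0]}]}}

```text
time: 10.5
eef_pos: [0.5099, -0.0491, 0.088]
tcp_rot: [0.568, -0.421, 0.425, -0.565]
contact_force: [1.0, -4.8, -2.9]
opening: 0.22
```

Run:
```python
from h import *
bst()
```

```text
t 10.5 tcp in bracket mm [ 0.2 43.6 88. ] F [-0.4 -4.9 -2.9] rot err [0.02 0.16 0.37] open 0.22
```

{"api": "arm_command", "payload": {"steps": [{"hand": 0, "travel": [-0.004, 0, 0], "rotation": [0, 0, 0.01]}, {"hand": 0, "travel": [-0.004, 0, 0], "rotation": [0, 0, 0]}]}}

```text
time: 10.75
eef_pos: [0.5094, -0.0473, 0.088]
tcp_rot: [0.568, -0.422, 0.423, -0.566]
contact_force: [0.5, -5.0, -3.6]
opening: 0.223
```

Run:
```python
from h import *
bst()
```

```text
t 10.75 tcp in bracket mm [ 0.2 45.4 88. ] F [-0.9 -4.9 -3.6] rot err [0.01 0.19 0.15] open 0.223
```

{"api": "arm_command", "payload": {"steps": [{"hand": 0, "travel": [-0.003, 0, 0], "rotation": [0, 0, 0]}]}}

```text
time: 10.88
eef_pos: [0.5092, -0.0468, 0.088]
tcp_rot: [0.568, -0.421, 0.423, -0.566]
contact_force: [1.0, -5.8, -3.6]
opening: 0.221
```

Run:
```python
from h import *
bst()
```

```text
t 10.88 tcp in bracket mm [ 0.2 46.  88. ] F [-0.7 -5.8 -3.6] rot err [0.01 0.22 0.21] open 0.221
```

{"api": "arm_command", "payload": {"steps": [{"hand": 0, "travel": [-0.003, 0, 0], "rotation": [0, 0, 0]}]}}

```text
time: 11.0
eef_pos: [0.5091, -0.0464, 0.088]
tcp_rot: [0.568, -0.421, 0.424, -0.566]
contact_force: [1.2, -5.8, -3.7]
opening: 0.214
```

```bash
cat >> h.py <<'E'
def linkz(name=None):
    im,d,p,T,P=shot('scene',name)
    Q=P.reshape(-1,3);Q=Q[~np.isnan(Q[:,0])];d=Q[:,:2]-BO;m=(abs(d@BX)<.011)&(abs(d@BY)<.009)&(Q[:,2]>.05)&(Q[:,2]<.11)
    print('link pts',m.sum(),'zmax',np.percentile(Q[m,2],[50,95]).round(4) if m.sum() else None)
    return im
E
python3 - <<'E'
from h import *
bst();linkz('s5')
E
```

```text
t 11.0 tcp in bracket mm [ 0.2 46.4 88. ] F [-0.5 -5.9 -3.7] rot err [-0.    0.24  0.28] open 0.214
link pts 0 zmax None
```

{"api": "arm_command", "payload": {"steps": [{"hand": 0, "travel": [-0.003, 0, 0], "rotation": [0, 0, 0]}]}}

```text
time: 11.18
eef_pos: [0.5089, -0.0457, 0.088]
tcp_rot: [0.568, -0.421, 0.424, -0.566]
contact_force: [0.5, -5.9, -3.6]
opening: 0.22
```

Run:
```python
from h import *
bst();linkz()
```

```text
t 11.18 tcp in bracket mm [ 0.2 47.2 88. ] F [-1.2 -5.8 -3.6] rot err [-0.01  0.24  0.29] open 0.22
link pts 3 zmax [0.0913 0.0935]
```

Run:
```python
from h import *
bst();linkz('s6')
im,d,p,T,P=shot('top')
a=cv2.imread('pics/s6.png');b=cv2.imread('pics/s5.png')
cv2.imwrite('pics/s6c.png',np.hstack([cv2.resize(x[140:240,230:330],None,fx=3.9,fy=5) for x in (b,a)]))
cv2.imwrite('pics/t6c.png',cv2.resize(im[160:250,240:340],None,fx=6,fy=6))
```

```text
t 11.22 tcp in bracket mm [ 0.2 47.3 88. ] F [-0.5 -5.5 -2.5] rot err [-0.    0.25  0.29] open 0.221
link pts 2 zmax [0.0916 0.0924]
```

View pics/s6c.png

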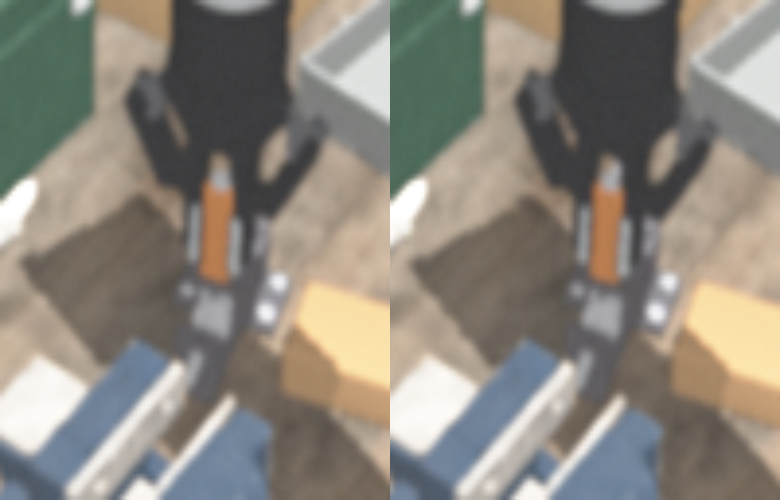

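{"api": "arm_command", "payload": {"steps": [{"hand": 0, "travel": [-0.002, 0, 0], "rotation": [0, 0, 0]}, {"hand": 0, "travel": [-0.002, 0, 0], "rotation": [0, 0, 0]}]}}

```text
time: 11.58
eef_pos: [0.5086, -0.0446, 0.088]
tcp_rot: [0.568, -0.421, 0.424, -0.566]
contact_force: [1.5, -5.3, -3.4]
opening: 0.217
```

Run:
```python
from h import *
bst();im=linkz('s7')
for m in ctrl.masks_of('scene','link_grip'): print(m['score'],m['at'],m['region'].sum())
im,d,p,T,P=shot('wrist');cv2.imwrite('pics/w7.png',im)
p,T=ext('scene')
for z in (.076,.094): print([proj(bpt(x,y,z*1000),p,T).round() .tolist() for x in(-10,10) for y in (-8,8)])
```

```text
t 11.57 tcp in bracket mm [ 0.2 48.3 88. ] F [-0.1 -5.5 -3.4] rot err [-0.01  0.26  0.32] open 0.217
link pts 3 zmax [0.0892 0.091 ]
[[296.0, 176.0], [294.0, 180.0], [288.0, 175.0], [287.0, 178.0]]
[[296.0, 171.0], [294.0, 174.0], [289.0, 169.0], [287.0, 173.0]]
```

View pics/w7.png

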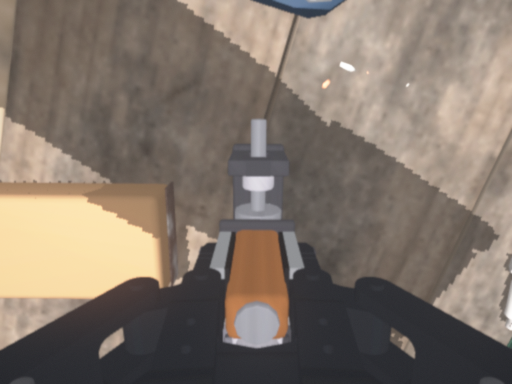

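Run:
```python
from h import *
im,d,p,T,P=shot('wrist')
W=P.reshape(-1,3);W=W[~np.isnan(W[:,0])];dd=W[:,:2]-BO
B=np.c_[dd@BX,dd@BY,W[:,2]]*1000
def qb(n,b):
    m=np.all([(B[:,i]>b[2*i])&(B[:,i]<b[2*i+1]) for i in range(3)],0);Q=B[m]
    print(n,len(Q),np.percentile(Q,[2,50,98],axis=0).round(1).tolist() if len(Q) else 0)
qb('collar',(-16,16,40,64,31,45));qb('post',(-20,20,70,95,38,46));qb('link',(-12,12,-10,10,60,110))
a=cv2.imread('pics/s7.png');cv2.imwrite('pics/s7c.png',cv2.resize(a[155:205,265:325],None,fx=10,fy=10,interpolation=0))
```

```text
collar 256 [[-9.9, 52.3, 31.1], [0.1, 54.5, 34.2], [10.3, 55.4, 37.3]]
post 1030 [[-13.6, 77.5, 39.1], [0.5, 81.5, 41.0], [14.7, 85.4, 42.4]]
link 241 [[-11.4, 2.1, 65.7], [0.4, 7.6, 73.3], [11.7, 8.7, 76.5]]
```

View pics/s7c.png

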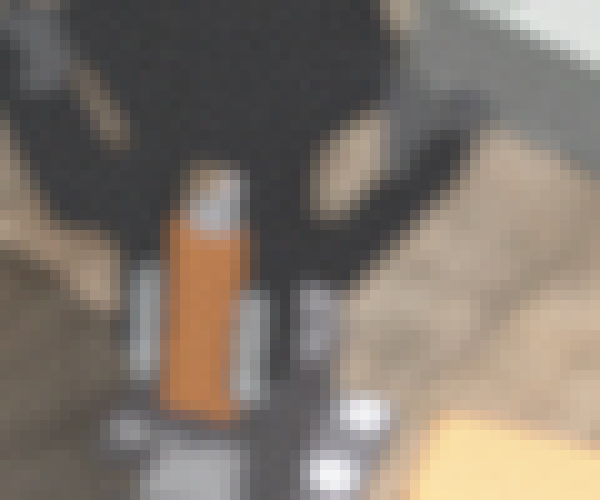

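Run:
```python
from h import *
im,d,p,T,P=shot('wrist');dd=P[...,:2]-BO;x=dd@BX*1e3;y=dd@BY*1e3;z=P[...,2]*1e3
m=(abs(x)<14)&(y>-14)&(y<14)&(z>40)&(z<115)
v,u=np.nonzero(m);print(len(u))
import collections
for r in sorted(set(v))[::3]: 
    k=v==r;print(r,u[k].min(),u[k].max(),k.sum(),'z',z[m][k].min().round(1),z[m][k].max().round(1),'y',y[m][k].min().round(1),y[m][k].max().round(1))
for zz in (76,94): print(zz,[proj(bpt(a,b,zz),p,T).round().tolist() for a in (-10,10) for b in (-8,8)])
c=im[215:300,200:320].copy();cv2.imwrite('pics/w8c.png',cv2.resize(c,None,fx=6,fy=6,interpolation=0))
bst()
```

```text
247
338 231 282 4 z 45.1 66.3 y -12.2 4.7
341 231 281 27 z 45.7 73.6 y -13.6 8.9
344 235 278 38 z 66.8 75.3 y 1.6 8.6
347 251 262 12 z 74.7 77.4 y 6.5 8.8
76 [[234.0, 376.0], [234.0, 346.0], [278.0, 376.0], [279.0, 346.0]]
94 [[231.0, 410.0], [231.0, 378.0], [281.0, 411.0], [282.0, 378.0]]
t 11.82 tcp in bracket mm [ 0.2 48.3 88. ] F [-0.6 -5.  -2.5] rot err [-0.01  0.26  0.32] open 0.222
```

View pics/w8c.png

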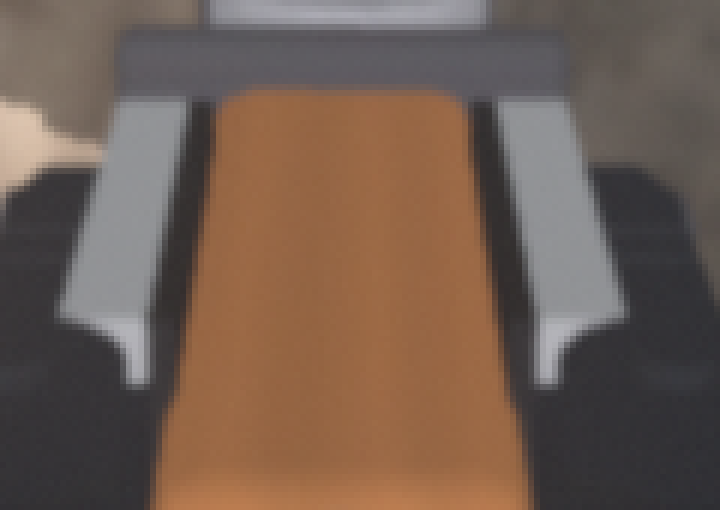

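Run:
```python
import cv2
im=cv2.imread('pics/w7.png');cv2.imwrite('pics/w7c.png',cv2.resize(im[300:370,210:310],None,fx=7,fy=7,interpolation=0))
```

```text
(no output)
```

View pics/w7c.png

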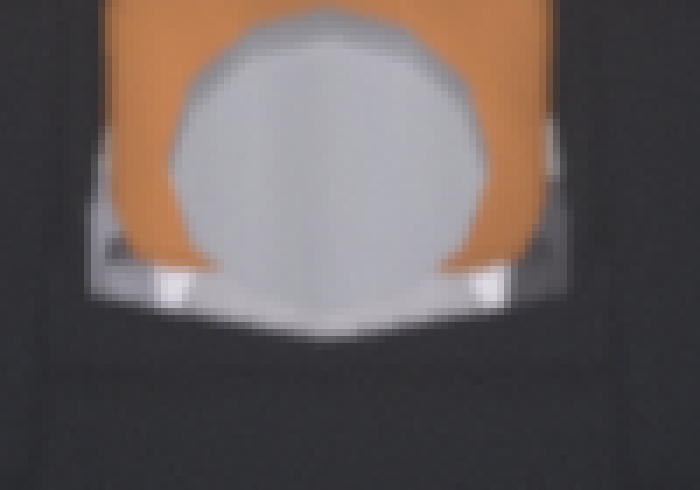

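Run:
```python
from h import *
im,d,p,T,P=shot('wrist');dd=P[...,:2]-BO;x=dd@BX*1e3;y=dd@BY*1e3;z=P[...,2]*1e3
for r in (336,338,340,342,343,344,346):
    print(r,[(c,round(float(x[r,c])),round(float(y[r,c])),round(float(z[r,c]))) for c in list(range(222,240,2))+list(range(276,292,2))])
im,d,p,T,P=shot('scene');Q=P.reshape(-1,3);dd=Q[:,:2]-BO;m=(abs(dd@BX)<.014)&(abs(dd@BY)<.012)&(Q[:,2]>.04)&(Q[:,2]<.12)
print(np.c_[dd@BX*1e3,dd@BY*1e3,Q[:,2]*1e3][m].round(1).tolist(), [(i//512,i%512) for i in np.nonzero(m)[0]])
```

```text
336 [(222, -11, 40, 110), (224, -18, -15, 41), (226, -17, -13, 43), (228, -16, -12, 43), (230, -8, 42, 113), (232, -8, 42, 113), (234, -7, 42, 113), (236, -6, 42, 113), (238, -6, 42, 113), (276, 6, 42, 113), (278, 7, 43, 113), (280, 7, 42, 113), (282, 8, 42, 113), (284, 9, 41, 112), (286, 16, -12, 43), (288, 18, -13, 43), (290, 19, -14, 41)]Traceback (most recent call last):
  File "<stdin>", line 4, in <module>
ValueError: cannot convert float NaN to integer
```

Run:
```python
from h import *
im,d,p,T,P=shot('wrist');dd=P[...,:2]-BO;B=np.stack([dd@BX*1e3,dd@BY*1e3,P[...,2]*1e3],-1).round(0)
for r in (338,340,342,343,344,346):
    print(r,[(c,B[r,c].tolist()) for c in list(range(228,238,2))+list(range(276,288,2))])
im,d,p,T,P=shot('scene');Q=P.reshape(-1,3);dd=Q[:,:2]-BO;m=(abs(dd@BX)<.014)&(abs(dd@BY)<.012)&(Q[:,2]>.04)&(Q[:,2]<.12)
print(np.c_[dd@BX*1e3,dd@BY*1e3,Q[:,2]*1e3][m].round(1).tolist(), [(int(i)//512,int(i)%512) for i in np.nonzero(m)[0]])
bst()
```

```text
338 [(228, [-15.0, -13.0, 44.0]), (230, [-14.0, -13.0, 45.0]), (232, [-11.0, 4.0, 66.0]), (234, [-7.0, 41.0, 112.0]), (236, [-6.0, 41.0, 113.0]), (276, [6.0, 41.0, 112.0]), (278, [7.0, 41.0, 112.0]), (280, [8.0, 40.0, 111.0]), (282, [12.0, 4.0, 66.0]), (284, [15.0, -12.0, 45.0]), (286, [16.0, -13.0, 44.0])]
340 [(228, [-15.0, -13.0, 45.0]), (230, [nan, nan, nan]), (232, [-12.0, 2.0, 65.0]), (234, [-11.0, 3.0, 66.0]), (236, [-9.0, 6.0, 69.0]), (276, [9.0, 8.0, 72.0]), (278, [10.0, 5.0, 68.0]), (280, [11.0, 3.0, 66.0]), (282, [12.0, 3.0, 65.0]), (284, [15.0, -13.0, 45.0]), (286, [16.0, -14.0, 44.0])]
342 [(228, [-15.0, -15.0, 45.0]), (230, [-14.0, -14.0, 45.0]), (232, [-11.0, 2.0, 66.0]), (234, [-10.0, 3.0, 67.0]), (236, [-9.0, 7.0, 72.0]), (276, [9.0, 8.0, 73.0]), (278, [10.0, 5.0, 70.0]), (280, [11.0, 2.0, 66.0]), (282, [14.0, -14.0, 46.0]), (284, [15.0, -14.0, 45.0]), (286, [16.0, -15.0, 45.0])]
343 [(228, [-7.0, 59.0, 136.0]), (230, [-14.0, -15.0, 45.0]), (232, [-12.0, 1.0, 66.0]), (234, [-11.0, 2.0, 66.0]), (236, [-9.0, 6.0, 72.0]), (276, [9.0, 8.0, 73.0]), (278, [10.0, 6.0, 72.0]
[... 312 characters left out ...]
6.0, 58.0, 137.0]), (282, [6.0, 59.0, 137.0]), (284, [6.0, 59.0, 137.0]), (286, [7.0, 58.0, 137.0])]
346 [(228, [-7.0, 59.0, 138.0]), (230, [-6.0, 59.0, 138.0]), (232, [-6.0, 58.0, 137.0]), (234, [-5.0, 58.0, 137.0]), (236, [-5.0, 58.0, 136.0]), (276, [5.0, 59.0, 137.0]), (278, [5.0, 58.0, 137.0]), (280, [6.0, 58.0, 137.0]), (282, [6.0, 59.0, 137.0]), (284, [7.0, 58.0, 136.0]), (286, [7.0, 59.0, 137.0])]
[[9.3, 0.7, 91.1], [7.9, 5.2, 91.3], [7.5, 5.7, 88.5], [-12.9, -8.4, 50.4], [-12.3, -11.9, 44.2], [-13.5, -8.0, 43.9]] [(172, 288), (173, 288), (174, 288), (184, 296), (185, 296), (186, 296)]
t 11.97 tcp in bracket mm [ 0.2 48.3 88. ] F [-1.  -5.4 -3.8] rot err [-0.01  0.26  0.32] open 0.221
```

The link has popped up: its shoulder shows at z=66 mm in the wrist view, and the scene view has points up to 91 mm. I back off the collar and then lift.

{"api": "arm_command", "payload": {"steps": [{"hand": 0, "travel": [0.008, 0, 0], "rotation": [0, 0, 0]}, {"hand": 0, "travel": [0.012, 0, 0], "rotation": [0, 0, 0]}, {"hand": 0, "travel": [0.012, 0, 0], "rotation": [0, 0, 0]}, {"hand": 0, "travel": [0.006, 0, 0], "rotation": [0, 0, 0]}]}}

```text
time: 12.48
eef_pos: [0.5114, -0.0543, 0.088]
tcp_rot: [0.567, -0.423, 0.423, -0.567]
contact_force: [0.7, -0.0, -0.4]
opening: 0.222
```

Run:
```python
from h import *
bst()
```

```text
t 12.47 tcp in bracket mm [ 0.2 38.2 88. ] F [ 0.7 -0.2 -0.4] rot err [0.03 0.17 0.01] open 0.222
```

Free of the collar. Now I lift.

{"api": "arm_command", "payload": {"steps": [{"hand": 0, "travel": [0.006, -0.01, 0], "rotation": [0, 0, 0]}, {"hand": 0, "travel": [0, -0.03, 0], "rotation": [0, 0, 0]}, {"hand": 0, "travel": [0, -0.06, 0], "rotation": [0, 0, 0]}, {"hand": 0, "travel": [0, -0.12, 0], "rotation": [0, 0, 0]}, {"hand": 0, "travel": [0, -0.16, 0], "rotation": [0, 0, 0]}, {"hand": 0, "travel": [0, -0.16, 0], "rotation": [0, 0, 0]}, {"hand": 0, "travel": [0, -0.05, 0], "rotation": [0, 0, 0]}]}}

```text
time: 13.35
eef_pos: [0.5108, -0.0541, 0.2717]
tcp_rot: [-0.566, 0.425, -0.421, 0.567]
contact_force: [0.6, -0.5, -1.4]
opening: 0.223
```

Run:
```python
from h import *
bst()
im,d,p,T,P=shot('wrist','w9');np.savez('w9.npz',im=im,d=d,P=P,T=T)
plan([0.5534,0.2876,0.25],np.radians(-2.9))
```

```text
t 13.35 tcp in bracket mm [ -0.3  38.6 271.7] F [ 0.4 -0.7 -1.4] rot err [ 0.12  0.16 -0.35] open 0.223
n 7 dpos mm [ 42.4 341.7 -22.2] rotdeg [ 0.15 19.46 -0.31]
travel [-0.15, 0.011, 0.066] rotation [0.001, 0.093, -0.001]
travel [-0.153, 0.011, 0.058] rotation [0.001, 0.093, -0.001]
travel [-0.156, 0.011, 0.051] rotation [0.001, 0.093, -0.001]
travel [-0.158, 0.011, 0.043] rotation [0.001, 0.093, -0.001]
travel [-0.16, 0.011, 0.036] rotation [0.001, 0.093, -0.001]
travel [-0.162, 0.011, 0.028] rotation [0.001, 0.093, -0.001]
travel [-0.163, 0.011, 0.02] rotation [0.001, 0.093, -0.001]
```

View pics/w9.png

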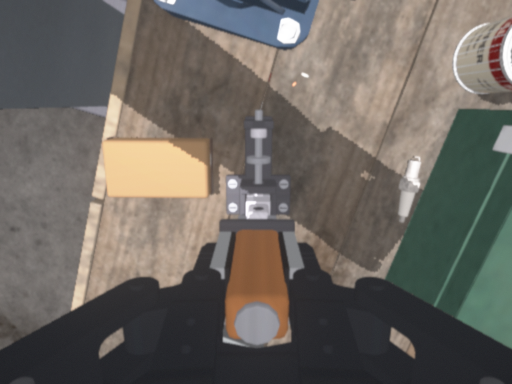

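Clear of the bracket; the link at (258,205) is raised. I go back to the stand.

{"api": "arm_command", "payload": {"steps": [{"hand": 0, "travel": [-0.15, 0.005, 0.066], "rotation": [0, 0.093, 0]}, {"hand": 0, "travel": [-0.153, 0.005, 0.058], "rotation": [0, 0.093, 0]}, {"hand": 0, "travel": [-0.156, 0.005, 0.051], "rotation": [0, 0.093, 0]}, {"hand": 0, "travel": [-0.158, 0.005, 0.043], "rotation": [0, 0.093, 0]}, {"hand": 0, "travel": [-0.16, 0.005, 0.036], "rotation": [0, 0.093, 0]}, {"hand": 0, "travel": [-0.162, 0.005, 0.028], "rotation": [0, 0.093, 0]}, {"hand": 0, "travel": [-0.15, 0.005, 0.02], "rotation": [0, 0.093, 0]}, {"hand": 0, "travel": [0, 0, 0], "rotation": [0, 0, 0]}]}}

```text
time: 14.4
eef_pos: [0.5502, 0.2928, 0.2454]
tcp_rot: [-0.49, 0.524, -0.509, 0.476]
contact_force: [0.8, -0.9, -0.0]
opening: 0.221
```

```bash
cat >> h.py <<'E'
SA=np.radians(-2.9)
E
python3 - <<'E'
from h import *
plan([0.5534,0.2876,0.20],SA)
im,d,p,T,P=shot('wrist','w10');np.savez('w10.npz',im=im,d=d,P=P,T=T)
m=(P[...,0]>.51)&(P[...,0]<.60)&(P[...,1]>.25)&(P[...,1]<.33)&(abs(P[...,2]-.04)<.006)
Q=P[m];r=cv2.minAreaRect((Q[:,:2]*1000).astype(np.float32));print(len(Q),r)
E
```

```text
n 1 dpos mm [  3.2  -5.2 -45.4] rotdeg [ 1.61 -0.93 -0.02]
travel [0.017, 0.151, 0.016] rotation [0.054, -0.031, -0.001]
3907 ((553.0731201171875, 286.7539367675781), (56.40089797973633, 70.15480041503906), 86.53563690185547)
```

View pics/w10.png

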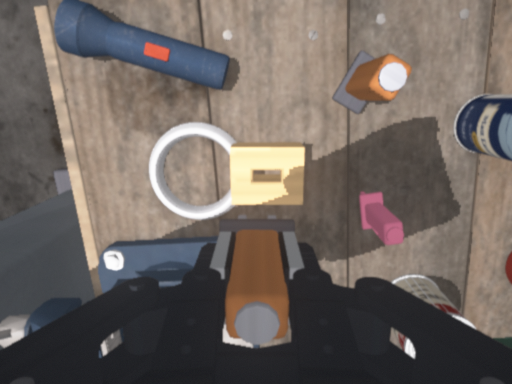

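Run:
```python
from h import *
z=np.load('w10.npz');P=z['P'];s=ctrl.get_state();M=R.from_quat(s['tcp_rot'])
L=M.inv().apply(P.reshape(-1,3)-s['eef_pos']).reshape(P.shape)*1000
def q(n,r0,r1,c0,c1):
    Q=L[r0:r1,c0:c1].reshape(-1,3);Q=Q[~np.isnan(Q[:,0])];Q=Q[(Q[:,1]<80)];print(n,len(Q),np.percentile(Q,[2,50,98],axis=0).round(1).tolist())
q('flange',219,232,215,302); q('handletop',305,342,238,280)
for r in (240,260,280,300): print(L[r,258].round(1))
z=np.load('w4.npz');P=z['P'];p,T=ctrl.camera_params('wrist'),np.array(ctrl.camera_params('wrist')['tool_from_camera'])
for nme in ('w4','w10'):
    z=np.load(nme+'.npz');C=cloud('wrist',z['d'],p,T)*1000
    print(nme,[C[r-1:r+2,255:262].reshape(-1,3).mean(0).round(1).tolist() for r in (222,240,260,280,300,320)])
```

```text
flange 973 [[-12.0, 29.9, -17.3], [-9.8, 34.7, -0.4], [-6.7, 38.1, 17.0]]
handletop 1495 [[-7.4, -29.1, -5.6], [-2.0, -27.9, 0.4], [4.8, -24.9, 6.8]]
[-8.9 18.6  0.5]
[-8.4  0.7  0.5]
[ -8.4 -14.2   0.4]
[ -7.9 -25.3   0.4]
w4 [[-9.7, 35.4, 0.5], [-7.3, 19.4, 0.5], [-7.3, 0.5, 0.4], [-7.3, -14.5, 0.4], [-6.2, -24.5, 0.4], [nan, nan, nan]]
w10 [[-9.7, 35.3, 0.5], [-7.3, 19.5, 0.5], [-7.2, 0.5, 0.4], [-7.3, -14.3, 0.4], [-6.3, -24.6, 0.4], [-1.6, -27.9, 0.4]]
```

{"api": "arm_command", "payload": {"steps": [{"hand": 0, "travel": [0.017, 0.08, 0.016], "rotation": [0.054, -0.031, 0]}, {"hand": 0, "travel": [0.003, 0.1, 0.003], "rotation": [0.01, -0.005, 0]}, {"hand": 0, "travel": [0, 0.12, 0], "rotation": [0, 0, 0]}, {"hand": 0, "travel": [0, 0, 0], "rotation": [0, 0, 0]}, {"hand": 0, "travel": [0, 0, 0], "rotation": [0, 0, 0]}]}}

```text
time: 15.08
eef_pos: [0.5531, 0.2795, 0.1495]
tcp_rot: [0.488, -0.512, 0.514, -0.486]
contact_force: [0.1, 0.1, -1.5]
opening: 0.219
```

Run:
```python
from h import *
print(ctrl.get_state()['eef_pos']);plan([0.5534,0.2876,0.0798],SA,n=1)
```

```text
[0.55313107 0.27947996 0.14946736]
n 1 dpos mm [  0.3   8.1 -69.7] rotdeg [ 0.01 -0.07  0.25]
travel [-0.028, 0.232, -0.0] rotation [0.0, -0.002, 0.008]
```

{"api": "arm_command", "payload": {"steps": [{"hand": 0, "travel": [-0.026, 0.03, 0], "rotation": [0, 0, 0.008]}, {"hand": 0, "travel": [-0.003, 0.02, 0], "rotation": [0, 0, 0]}, {"hand": 0, "travel": [0, 0, 0], "rotation": [0, 0, 0]}]}}

```text
time: 15.45
eef_pos: [0.5553, 0.289, 0.137]
tcp_rot: [0.485, -0.512, 0.514, -0.489]
contact_force: [0.4, -0.1, -1.1]
opening: 0.221
```

Run:
```python
from h import *
print(ctrl.get_state()['eef_pos']);plan([0.5534,0.2876,0.0798],SA,n=1)
```

```text
[0.5553095  0.28901552 0.13703438]
n 1 dpos mm [ -1.9  -1.4 -57.2] rotdeg [-0.28 -0.08 -0.12]
travel [0.005, 0.191, -0.007] rotation [-0.009, -0.003, -0.004]
```

{"api": "arm_command", "payload": {"steps": [{"hand": 0, "travel": [0.004, 0.02, -0.006], "rotation": [-0.009, -0.003, -0.004]}, {"hand": 0, "travel": [0.001, 0.02, -0.001], "rotation": [0, 0, 0]}, {"hand": 0, "travel": [0, 0, 0], "rotation": [0, 0, 0]}]}}

```text
time: 15.82
eef_pos: [0.5532, 0.2878, 0.1247]
tcp_rot: [0.487, -0.512, 0.512, -0.488]
contact_force: [0.5, -0.2, -1.2]
opening: 0.217
```

Run:
```python
from h import *
print(ctrl.get_state()['eef_pos']);plan([0.5534,0.2876,0.0798],SA,n=1)
```

```text
[0.55322975 0.28776097 0.12474288]
n 1 dpos mm [  0.2  -0.2 -44.9] rotdeg [-0.04  0.03 -0.01]
travel [0.001, 0.15, 0.0] rotation [-0.001, 0.001, -0.0]
```

On target. I lower into the slot.

{"api": "arm_command", "payload": {"steps": [{"hand": 0, "travel": [0, 0.03, 0], "rotation": [0, 0, 0]}, {"hand": 0, "travel": [0, 0.03, 0], "rotation": [0, 0, 0]}, {"hand": 0, "travel": [0, 0, 0], "rotation": [0, 0, 0]}]}}

```text
time: 16.2
eef_pos: [0.5531, 0.2876, 0.1051]
tcp_rot: [0.487, -0.512, 0.512, -0.487]
contact_force: [0.2, -0.4, -0.7]
opening: 0.223
```

Run:
```python
from h import *
s=ctrl.get_state();print(s['eef_pos'],s['contact_force']);plan([0.5534,0.2876,0.0798],SA,n=1)
```

```text
[0.55305143 0.28763482 0.10512033] [ 0.23809667 -0.41891202 -0.72173872]
n 1 dpos mm [  0.3  -0.  -25.3] rotdeg [-0.01  0.03  0.01]
travel [0.0, 0.084, 0.001] rotation [-0.0, 0.001, 0.0]
```

{"api": "arm_command", "payload": {"steps": [{"hand": 0, "travel": [0, 0.04, 0], "rotation": [0, 0, 0]}, {"hand": 0, "travel": [0, 0.03, 0], "rotation": [0, 0, 0]}, {"hand": 0, "travel": [0, 0, 0], "rotation": [0, 0, 0]}]}}

```text
time: 16.58
eef_pos: [0.553, 0.2876, 0.0824]
tcp_rot: [-0.487, 0.512, -0.512, 0.487]
contact_force: [-0.2, 0.3, -0.8]
opening: 0.218
```

Run:
```python
from h import *
s=ctrl.get_state();print(s['eef_pos'],s['contact_force']);plan([0.5534,0.2876,0.0798],SA,n=1)
```

```text
[0.55296643 0.28755882 0.08235196] [-0.23519598  0.28310356 -0.79551608]
n 1 dpos mm [ 0.4  0.  -2.6] rotdeg [0.02 0.03 0.02]
travel [-0.0, 0.009, 0.001] rotation [0.001, 0.001, 0.001]
```

Just above its seat. I lower it and let go.

{"api": "arm_command", "payload": {"steps": [{"hand": 0, "travel": [0, 0.008, 0], "rotation": [0, 0, 0]}, {"hand": 0, "travel": [0, 0.002, 0], "rotation": [0, 0, 0]}, {"hand": 1, "travel": [0, 0, 0], "rotation": [0, 0, 0]}, {"hand": 1, "travel": [0, 0, 0], "rotation": [0, 0, 0]}, {"hand": 1, "travel": [0, 0, 0], "rotation": [0, 0, 0]}, {"hand": 1, "travel": [0, 0, 0], "rotation": [0, 0, 0]}, {"hand": 1, "travel": [0, 0, 0], "rotation": [0, 0, 0]}]}}

```text
time: 17.45
eef_pos: [0.5543, 0.288, 0.0811]
tcp_rot: [0.486, -0.512, 0.513, -0.488]
contact_force: [0.3, -0.3, -0.8]
opening: 0.999
```

Run:
```python
from h import *
s=ctrl.get_state();print(s['eef_pos'],s['contact_force'],s['opening'])
```

```text
[0.55428375 0.28804903 0.08110221] [ 0.32001172 -0.33260485 -0.77607668] 0.9994433962639525
```

{"api": "arm_command", "payload": {"steps": [{"hand": 1, "travel": [0, -0.06, 0], "rotation": [0, 0, 0]}, {"hand": 1, "travel": [0, -0.12, 0], "rotation": [0, 0, 0]}, {"hand": 1, "travel": [0, -0.18, 0], "rotation": [0, 0, 0]}, {"hand": 1, "travel": [0, -0.18, 0], "rotation": [0, 0, 0]}, {"hand": 1, "travel": [0.1, -0.05, 0], "rotation": [0, 0, 0]}, {"hand": 1, "travel": [0.05, 0, 0], "rotation": [0, 0, 0]}, {"hand": 1, "travel": [0, 0, 0], "rotation": [0, 0, 0]}]}}

```text
time: 18.32
eef_pos: [0.5517, 0.2423, 0.2706]
tcp_rot: [0.485, -0.511, 0.514, -0.49]
contact_force: [-0.8, 0.6, -0.3]
opening: 1.003
```

Run:
```python
from h import *
im,d,p,T,P=shot('wrist','w11')
def sel(x0,x1,y0,y1,z0,z1):
    return (P[...,0]>x0)&(P[...,0]<x1)&(P[...,1]>y0)&(P[...,1]<y1)&(P[...,2]>z0)&(P[...,2]<z1)
for n,b in [('stand',(.5,.61,.24,.33,.036,.043)),('top',(.5,.6,.24,.33,.099,.115)),('flange',(.52,.58,.26,.31,.0435,.056))]:
    m=sel(*b);Q=P[m];r=cv2.minAreaRect((Q[:,:2]*1000).astype(np.float32))
    print(n,len(Q),'med',np.median(Q,0).round(4),'rect',np.round(r[0],1),np.round(r[1],1),round(r[2],1),'z',np.percentile(Q[:,2],[5,50,95]).round(4))
print(ctrl.get_state()['eef_pos']);plan(bpt(0,0,200),BA)
```

```text
stand 3145 med [0.5537 0.2896 0.0401] rect [553.1 286.6] [55.8 70.4] 87.1 z [0.0389 0.0401 0.0414]
top 478 med [0.553  0.2871 0.1057] rect [552.9 286.7] [15.5 19.7] 87.2 z [0.1022 0.1057 0.1085]
flange 380 med [0.5533 0.2915 0.0451] rect [552.9 286.9] [21.3 35.6] 87.2 z [0.044  0.0451 0.0468]
[0.55159703 0.24271744 0.27028227]
n 7 dpos mm [ -29.6 -333.7  -70.3] rotdeg [ -0.5  -19.21  -0.09]
travel [0.16, 0.033, -0.007] rotation [-0.002, -0.091, -0.0]
travel [0.159, 0.033, -0.014] rotation [-0.002, -0.091, -0.0]
travel [0.158, 0.033, -0.022] rotation [-0.002, -0.091, -0.0]
travel [0.157, 0.033, -0.029] rotation [-0.002, -0.091, -0.0]
travel [0.155, 0.033, -0.037] rotation [-0.002, -0.091, -0.0]
travel [0.153, 0.033, -0.044] rotation [-0.002, -0.091, -0.0]
travel [0.151, 0.033, -0.051] rotation [-0.002, -0.091, -0.0]
```

View pics/w11.png

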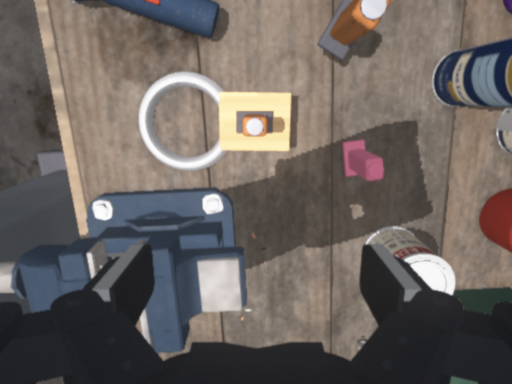

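The tool is seated as at the start, flange at 45 mm and centred at (255,125). Next, the link.

{"api": "arm_command", "payload": {"steps": [{"hand": 1, "travel": [0.16, 0.01, -0.007], "rotation": [-0.002, -0.091, 0]}, {"hand": 1, "travel": [0.159, 0.01, -0.014], "rotation": [-0.002, -0.091, 0]}, {"hand": 1, "travel": [0.158, 0.01, -0.022], "rotation": [-0.002, -0.091, 0]}, {"hand": 1, "travel": [0.157, 0.03, -0.029], "rotation": [-0.002, -0.091, 0]}, {"hand": 1, "travel": [0.155, 0.03, -0.037], "rotation": [-0.002, -0.091, 0]}, {"hand": 1, "travel": [0.13, 0.03, -0.03], "rotation": [-0.002, -0.091, 0]}, {"hand": 1, "travel": [0, 0, 0], "rotation": [0, -0.08, 0]}, {"hand": 1, "travel": [0, 0, 0], "rotation": [0, 0, 0]}]}}

```text
time: 19.38
eef_pos: [0.5256, -0.0383, 0.2196]
tcp_rot: [0.569, -0.428, 0.415, -0.567]
contact_force: [-0.4, -0.0, 0.1]
opening: 1.002
```

Run:
```python
from h import *
bst();plan(bpt(0,0,150),BA)
im,d,p,T,P=shot('wrist','w12')
W=P.reshape(-1,3);W=W[~np.isnan(W[:,0])];dd=W[:,:2]-BO;B=np.c_[dd@BX,dd@BY,W[:,2]]*1000
def qb(n,b):
    m=np.all([(B[:,i]>b[2*i])&(B[:,i]<b[2*i+1]) for i in range(3)],0);Q=B[m]
    print(n,len(Q),np.percentile(Q,[2,50,98],axis=0).round(1).tolist() if len(Q) else 0)
qb('linktop',(-22,22,-20,20,86,100));qb('collar',(-16,16,22,60,31,45))
```

```text
t 19.38 tcp in bracket mm [ 18.3  49.5 219.6] F [-0.4  0.1  0.1] rot err [ 0.82  0.46 -0.73] open 1.002
n 2 dpos mm [ -3.6 -52.7 -69.6] rotdeg [ 0.82  0.46 -0.73]
travel [0.084, 0.115, -0.03] rotation [0.014, 0.008, -0.012]
travel [0.083, 0.116, -0.03] rotation [0.014, 0.008, -0.012]
linktop 549 [[-9.3, -7.5, 86.8], [0.1, 1.6, 93.5], [9.8, 7.6, 95.1]]
collar 171 [[-9.8, 40.9, 31.3], [0.4, 44.1, 35.3], [10.2, 46.6, 37.7]]
```

View pics/w12.png

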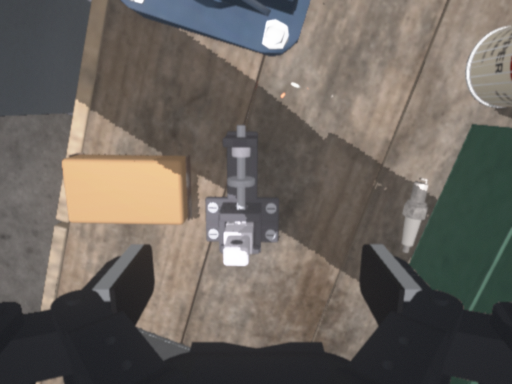

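The link top is at 94 mm and centred, so it is popped up; the pin has sprung back. I approach.

{"api": "arm_command", "payload": {"steps": [{"hand": 1, "travel": [0.084, 0.08, -0.03], "rotation": [0.014, 0.008, -0.012]}, {"hand": 1, "travel": [0.083, 0.08, -0.03], "rotation": [0.014, 0.008, -0.012]}, {"hand": 1, "travel": [0, 0.05, 0], "rotation": [0, 0, 0]}, {"hand": 1, "travel": [0, 0, 0], "rotation": [0, 0, 0]}]}}

```text
time: 19.92
eef_pos: [0.5229, -0.0883, 0.1537]
tcp_rot: [-0.566, 0.423, -0.422, 0.567]
contact_force: [0.3, -0.3, -0.3]
opening: 0.998
```

Run:
```python
from h import *
bst();plan(bpt(0,0,130),BA)
```

```text
t 19.93 tcp in bracket mm [  1.6   2.3 153.7] F [ 0.2 -0.3 -0.3] rot err [-0.03  0.16 -0.09] open 0.998
n 1 dpos mm [ -0.9  -2.7 -23.7] rotdeg [-0.03  0.16 -0.09]
travel [0.008, 0.079, -0.005] rotation [-0.001, 0.005, -0.003]
```

{"api": "arm_command", "payload": {"steps": [{"hand": 1, "travel": [0.008, 0.079, -0.005], "rotation": [0, 0.005, -0.003]}, {"hand": 1, "travel": [0.001, 0.06, -0.001], "rotation": [0, 0, 0]}, {"hand": 1, "travel": [0, 0.06, 0], "rotation": [0, 0, 0]}, {"hand": 1, "travel": [0, 0, 0], "rotation": [0, 0, 0]}]}}

```text
time: 20.42
eef_pos: [0.5246, -0.0888, 0.0945]
tcp_rot: [-0.566, 0.421, -0.424, 0.568]
contact_force: [0.5, -0.2, 0.7]
opening: 0.999
```

Run:
```python
from h import *
bst();plan(bpt(0,0,86),BA,n=1)
```

```text
t 20.43 tcp in bracket mm [ 3.1  1.4 94.5] F [ 0.4 -0.4  0.7] rot err [-0.28  0.22  0.12] open 0.999
n 1 dpos mm [-2.6 -2.2 -8.5] rotdeg [-0.28  0.22  0.12]
travel [0.004, 0.028, -0.01] rotation [-0.009, 0.007, 0.004]
```

{"api": "arm_command", "payload": {"steps": [{"hand": 1, "travel": [0.004, 0.02, -0.01], "rotation": [-0.009, 0.007, 0.004]}, {"hand": 1, "travel": [0, 0.006, 0], "rotation": [0, 0, 0]}, {"hand": 1, "travel": [0, 0, 0], "rotation": [0, 0, 0]}]}}

```text
time: 20.8
eef_pos: [0.5232, -0.0913, 0.0878]
tcp_rot: [-0.566, 0.423, -0.425, 0.566]
contact_force: [0.0, 0.0, 0.2]
opening: 1.004
```

Run:
```python
from h import *
bst();plan(bpt(0,0,86),BA,n=1)
```

```text
t 20.8 tcp in bracket mm [ 1.  -0.6 87.8] F [0.  0.  0.2] rot err [-0.12 -0.    0.1 ] open 1.004
n 1 dpos mm [-1.2  0.3 -1.8] rotdeg [-0.12 -0.    0.1 ]
travel [-0.002, 0.006, -0.003] rotation [-0.004, -0.0, 0.003]
```

{"api": "arm_command", "payload": {"grip_force": 30, "steps": [{"hand": 1, "travel": [-0.001, 0.006, -0.004], "rotation": [-0.004, 0, 0.003]}, {"hand": 1, "travel": [0, 0, 0], "rotation": [0, 0, 0]}]}}

```text
time: 21.05
eef_pos: [0.5222, -0.0916, 0.0865]
tcp_rot: [-0.566, 0.423, -0.424, 0.566]
contact_force: [-0.1, 0.4, 0.3]
opening: 1.0
```

Run:
```python
from h import *
bst()
```

```text
t 21.05 tcp in bracket mm [ 0.  -0.6 86.5] F [-0.   0.4  0.3] rot err [-0.05 -0.01  0.04] open 1.0
```

Centred. I close softly.

{"api": "arm_command", "payload": {"grip_force": 30, "steps": [{"hand": 0, "travel": [0, 0, 0], "rotation": [0, 0, 0]}, {"hand": 0, "travel": [0, 0, 0], "rotation": [0, 0, 0]}, {"hand": 0, "travel": [0, 0, 0], "rotation": [0, 0, 0]}, {"hand": 0, "travel": [0, 0, 0], "rotation": [0, 0, 0]}, {"hand": 0, "travel": [0, 0, 0], "rotation": [0, 0, 0]}, {"hand": 0, "travel": [0, 0, 0], "rotation": [0, 0, 0]}]}}

```text
time: 21.8
eef_pos: [0.5225, -0.0917, 0.0871]
tcp_rot: [-0.566, 0.423, -0.424, 0.566]
contact_force: [0.3, 0.0, 1.4]
opening: 0.263
```

Run:
```python
from h import *
bst()
```

```text
t 21.8 tcp in bracket mm [ 0.3 -0.8 87.1] F [ 0.3 -0.1  1.4] rot err [-0.08 -0.01  0.06] open 0.263
```

{"api": "arm_command", "payload": {"grip_force": 40, "steps": [{"hand": 0, "travel": [0, 0, 0], "rotation": [0, 0, 0]}, {"hand": 0, "travel": [0, -0.01, 0], "rotation": [0, 0, 0]}, {"hand": 0, "travel": [0, -0.01, 0], "rotation": [0, 0, 0]}]}}

```text
time: 22.18
eef_pos: [0.5219, -0.0915, 0.0927]
tcp_rot: [-0.566, 0.423, -0.424, 0.566]
contact_force: [0.3, 0.3, -1.2]
opening: 0.257
```

Run:
```python
from h import *
bst()
```

```text
t 22.18 tcp in bracket mm [-0.2 -0.4 92.7] F [ 0.4  0.2 -1.2] rot err [-0.01 -0.01  0.01] open 0.257
```

{"api": "arm_command", "payload": {"steps": [{"hand": 0, "travel": [0, -0.02, 0], "rotation": [0, 0, 0]}, {"hand": 0, "travel": [0, -0.03, 0], "rotation": [0, 0, 0]}, {"hand": 0, "travel": [0, -0.04, 0], "rotation": [0, 0, 0]}, {"hand": 0, "travel": [0, -0.08, 0], "rotation": [0, 0, 0]}, {"hand": 0, "travel": [0, -0.12, 0], "rotation": [0, 0, 0]}, {"hand": 0, "travel": [0, -0.12, 0], "rotation": [0, 0, 0]}, {"hand": 0, "travel": [0, 0, 0], "rotation": [0, 0, 0]}]}}

```text
time: 23.05
eef_pos: [0.5222, -0.0916, 0.2237]
tcp_rot: [-0.566, 0.422, -0.425, 0.567]
contact_force: [-0.8, 0.5, -1.0]
opening: 0.26
```

Run:
```python
from h import *
bst()
z=np.load('w1.npz');P=z['P']
im,d,p,T,P=shot('top','t13')
cv2.imwrite('pics/t13c.png',cv2.resize(im[110:280,200:460],None,fx=3,fy=3))
m=(P[...,0]>.39)&(P[...,0]<.6)&(P[...,1]>-.48)&(P[...,1]<-.23)&(P[...,2]>.03)&(P[...,2]<.05)
print(cv2.minAreaRect((P[m][:,:2]*1000).astype(np.float32)))
plan([.497,-.356,.2],np.radians(-6.5))
```

```text
t 23.05 tcp in bracket mm [ 1.000e-01 -6.000e-01  2.237e+02] F [-0.7  0.7 -1. ] rot err [-0.18 -0.01  0.14] open 0.26
((497.94976806640625, -356.1988220214844), (201.4131622314453, 150.82273864746094), 83.41145324707031)
n 6 dpos mm [ -24.1 -264.8  -21.4] rotdeg [ 2.000e-02  2.289e+01 -1.000e-02]
travel [0.137, 0.012, -0.054] rotation [0.0, 0.127, -0.0]
travel [0.141, 0.012, -0.045] rotation [0.0, 0.127, -0.0]
travel [0.143, 0.012, -0.036] rotation [0.0, 0.127, -0.0]
travel [0.145, 0.012, -0.026] rotation [0.0, 0.127, -0.0]
travel [0.147, 0.012, -0.016] rotation [0.0, 0.127, -0.0]
travel [0.148, 0.012, -0.006] rotation [0.0, 0.127, -0.0]
```

View pics/t13c.png

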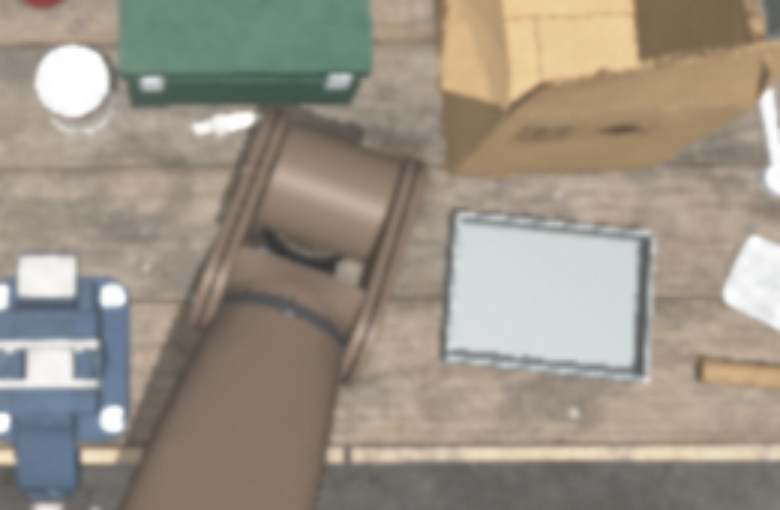

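{"api": "arm_command", "payload": {"steps": [{"hand": 0, "travel": [0.137, 0, -0.054], "rotation": [0, 0.127, 0]}, {"hand": 0, "travel": [0.141, 0, -0.045], "rotation": [0, 0.127, 0]}, {"hand": 0, "travel": [0.143, 0, -0.036], "rotation": [0, 0.127, 0]}, {"hand": 0, "travel": [0.145, 0.01, -0.026], "rotation": [0, 0.127, 0]}, {"hand": 0, "travel": [0.147, 0.01, -0.016], "rotation": [0, 0.127, 0]}, {"hand": 0, "travel": [0.13, 0.01, -0.006], "rotation": [0, 0.127, 0]}, {"hand": 0, "travel": [0, 0, 0], "rotation": [0, 0, 0]}]}}

```text
time: 23.98
eef_pos: [0.4897, -0.3531, 0.1964]
tcp_rot: [-0.469, 0.538, -0.522, 0.467]
contact_force: [0.1, -0.1, -0.1]
opening: 0.262
```

Run:
```python
from h import *
s=ctrl.get_state();print(s['eef_pos'],s['opening'],s['contact_force']);plan([.498,-.356,.1],np.radians(-6.5))
shot('wrist','w14')
```

```text
[ 0.48971843 -0.35308352  0.19637151] 0.26228985994768816 [ 0.09771709 -0.07884488 -0.0731295 ]
n 2 dpos mm [  8.3  -2.9 -96.4] rotdeg [ 1.11 -0.59 -0.73]
travel [0.005, 0.16, 0.017] rotation [0.019, -0.01, -0.012]
travel [0.004, 0.16, 0.016] rotation [0.019, -0.01, -0.012]
```

View pics/w14.png

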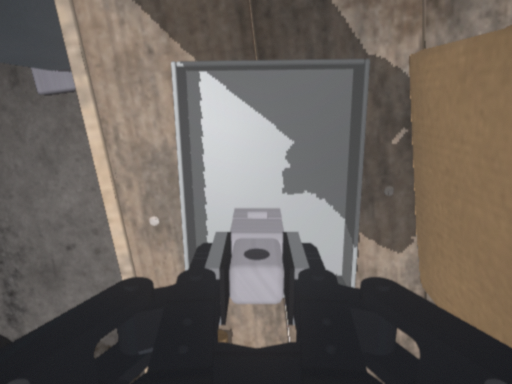

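The link is held, at (258,255), over the tray. I lower it.

{"api": "arm_command", "payload": {"steps": [{"hand": 0, "travel": [0.005, 0.12, 0.016], "rotation": [0.019, -0.01, -0.012]}, {"hand": 0, "travel": [0.004, 0.1, 0.012], "rotation": [0.019, -0.01, -0.012]}, {"hand": 0, "travel": [0, 0.08, 0], "rotation": [0, 0, 0]}, {"hand": 0, "travel": [0, 0.02, 0], "rotation": [0, 0, 0]}, {"hand": 0, "travel": [0, 0, 0], "rotation": [0, 0, 0]}]}}

```text
time: 24.65
eef_pos: [0.4968, -0.3471, 0.0945]
tcp_rot: [-0.472, 0.528, -0.523, 0.474]
contact_force: [1.2, -0.3, -0.8]
opening: 0.255
```

Run:
```python
from h import *
s=ctrl.get_state();print(s['eef_pos'],s['opening'],s['contact_force']);plan([.498,-.356,.064],np.radians(-6.5),n=1)
```

```text
[ 0.49682549 -0.34707251  0.09446967] 0.2550304875034225 [ 1.2075605  -0.28795839 -0.83912679]
n 1 dpos mm [  1.2  -8.9 -30.5] rotdeg [ 0.23  0.52 -0.39]
travel [0.03, 0.101, 0.007] rotation [0.008, 0.017, -0.013]
```

{"api": "arm_command", "payload": {"steps": [{"hand": 0, "travel": [0.015, 0.04, 0.003], "rotation": [0.008, 0.01, -0.013]}, {"hand": 0, "travel": [0, 0.03, 0], "rotation": [0, 0, 0]}, {"hand": 0, "travel": [0, 0.015, 0], "rotation": [0, 0, 0]}, {"hand": 0, "travel": [0, 0, 0], "rotation": [0, 0, 0]}]}}

```text
time: 25.15
eef_pos: [0.4986, -0.3526, 0.0699]
tcp_rot: [0.472, -0.525, 0.528, -0.472]
contact_force: [-0.2, -0.1, -0.9]
opening: 0.26
```

Run:
```python
from h import *
s=ctrl.get_state();print(s['eef_pos'],s['opening'],s['contact_force'])
```

```text
[ 0.49857334 -0.35257927  0.06989169] 0.2601651117244992 [-0.23387527 -0.12835364 -0.88458866]
```

{"api": "arm_command", "payload": {"steps": [{"hand": 0, "travel": [0, 0.02, 0], "rotation": [0, 0, 0]}, {"hand": 0, "travel": [0, 0.01, 0], "rotation": [0, 0, 0]}, {"hand": 0, "travel": [0, 0.004, 0], "rotation": [0, 0, 0]}]}}

```text
time: 25.52
eef_pos: [0.4991, -0.3533, 0.0602]
tcp_rot: [0.472, -0.524, 0.529, -0.472]
contact_force: [-0.8, 1.1, 4.4]
opening: 0.257
```

Run:
```python
from h import *
s=ctrl.get_state();print(s['eef_pos'],s['opening'],s['contact_force'])
```

```text
[ 0.49906182 -0.35327524  0.06016956] 0.2572805701693871 [-0.77899739  1.1126164   4.43710921]
```

It touches the tray floor at the predicted height. I release and withdraw.

{"api": "arm_command", "payload": {"steps": [{"hand": 1, "travel": [0, 0, 0], "rotation": [0, 0, 0]}, {"hand": 1, "travel": [0, 0, 0], "rotation": [0, 0, 0]}, {"hand": 1, "travel": [0, 0, 0], "rotation": [0, 0, 0]}, {"hand": 1, "travel": [0, 0, 0], "rotation": [0, 0, 0]}, {"hand": 1, "travel": [0, 0, 0], "rotation": [0, 0, 0]}, {"hand": 1, "travel": [0, -0.05, 0], "rotation": [0, 0, 0]}, {"hand": 1, "travel": [0, -0.12, 0], "rotation": [0, 0, 0]}, {"hand": 1, "travel": [0, -0.18, 0], "rotation": [0, 0, 0]}, {"hand": 1, "travel": [0, -0.18, 0], "rotation": [0, 0, 0]}, {"hand": 1, "travel": [0.1, 0, 0], "rotation": [0, 0, 0]}, {"hand": 1, "travel": [0.1, 0, 0], "rotation": [0, 0, 0]}, {"hand": 1, "travel": [0, 0, 0], "rotation": [0, 0, 0]}, {"hand": 1, "travel": [0, 0, 0], "rotation": [0, 0, 0]}]}}

```text
time: 27.15
eef_pos: [0.4928, -0.4135, 0.2346]
tcp_rot: [0.472, -0.52, 0.532, -0.472]
contact_force: [-0.2, 0.2, -0.7]
opening: 0.996
```

Run:
```python
from h import *
s=ctrl.get_state();print(s['time'],s['eef_pos'],s['opening'],s['contact_force'])
im,d,p,T,P=shot('wrist','w15')
m=(P[...,0]>.43)&(P[...,0]<.57)&(P[...,1]>-.44)&(P[...,1]<-.27)&(P[...,2]>.045)&(P[...,2]<.12)
print('link',m.sum(),np.median(P[m],0).round(3))
im,d,p,T,P=shot('scene','s15')
def sel(x0,x1,y0,y1,z0,z1):
    return (P[...,0]>x0)&(P[...,0]<x1)&(P[...,1]>y0)&(P[...,1]<y1)&(P[...,2]>z0)&(P[...,2]<z1)
for n,b in [('stand',(.5,.61,.24,.33,.034,.05)),('handletop',(.5,.6,.24,.33,.098,.115))]:
    Q=P[sel(*b)];print(n,len(Q),cv2.minAreaRect((Q[:,:2]*1000).astype(np.float32)),Q[:,2].max())
P0=np.load('scene0.npz')['P']
for t in ['sanding_block','filler_tin','spark_plug']:
    for k in ctrl.masks_of('scene',t):
        if k['score']>.4: print(t,k['score'],np.nanmedian(P[k['region']],0).round(3))
```

```text
27.15 [ 0.4928483  -0.41348241  0.23460782] 0.9958955572588374 [-0.15260986  0.18172281 -0.72961864]
link 484 [ 0.499 -0.353  0.067]
stand 564 ((552.1648559570312, 287.5260009765625), (58.84852981567383, 72.77499389648438), 87.20255279541016) 0.04996960855869814
handletop 68 ((551.9308471679688, 288.4613037109375), (14.786519050598145, 20.08975601196289), 88.20479583740234) 0.11037428325261378
sanding_block 0.96 [ 0.402 -0.074  0.032]
filler_tin 0.64 [0.694 0.132 0.062]
spark_plug 0.64 [0.545 0.293 0.071]
```

View pics/s15.png

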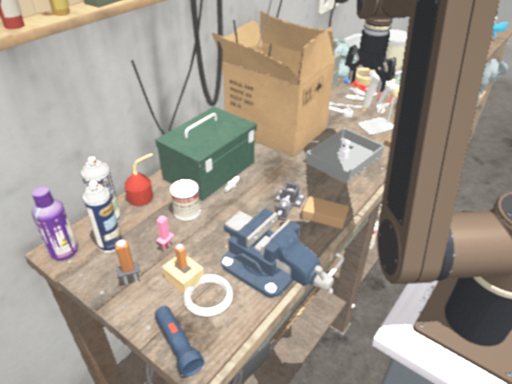

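View pics/w15.png

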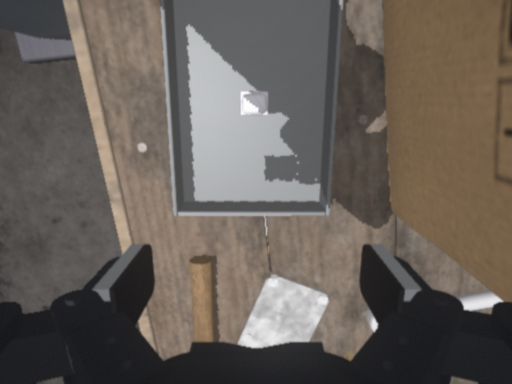

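```bash
python3 -c "
from plant import ctrl
print(ctrl.sign_off())"
```

```text
the job is handed in; nothing more can be done
None
```

The link is in the parts tray and the forked tool is back in its stand. I handed the job in at about 27 s of the 64 s; sign-off gave no verdict.

- **Tool and pin:** I took the small orange tool from the stand and set its fork over the pin. I felt the collar about where the camera had put it and pressed it about 8.7 mm outwards. No reading was above about 7 N, though I read the force only between moves.
- **Release:** the link popped up. Two cameras showed it raised, and later its top measured 94 mm. I then put the tool back, gripped the freed link lightly and lifted it into the tray.
- **Last checks:**
  - The tool is seated as at the start, flange at 45 mm and centred to under 1 mm.
  - The link stands upright near the tray's middle, with its top at 67 mm, so its grip point is at about 52 mm (limit 60 mm).
  - The sanding block and tin have not moved, and the gripper is open and clear.
- **Check that failed:** in the last scene picture the network reported the spark plug at the tool handle, which is wrong. By eye the plug is where it was, but I have no measurement of it.

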